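Fill the clamp jar with walnuts and hold its lid ready above it

TASK

Pour all four walnuts from the scoop into the open turquoise jar and stand the empty scoop back on the tiled sill. Then pick up the jar's lid, lift it over the things on the wooden board without disturbing them, and stop with it about a centimetre above the jar's mouth: level, centred, its steel tongue on the same side as the jar's steel latch, the lid never touching the jar. Finish still holding the lid there; do not put it on or let it go.

Things in the scene. Friction and masses are not known exactly. Their poses are not given: they have to be found in the camera images.
- jar: open round turquoise ceramic jar standing loose on the sill (0.9 kg), 100 mm outside diameter, 95 mm tall, mouth 90 mm inside diameter, walls 5 mm, floor 6 mm thick. Origin: centre of the underside, z up; its -x side carries a small steel latch (about 14 mm out from the wall, 33 to 86 mm above the sill)
- jar_mouth (a point): centre of the jar's mouth, at rim height, 95 mm above the jar's origin; axes as the jar's
- jar_latch (a point): the jar's steel latch: point 56 mm from the jar's axis on its -x side, 86 mm above its origin
- lid: the jar's lid, cork down on the sill, 0.25 kg: cork plug 80 mm diameter, 10 mm thick, below a turquoise disc 100 mm diameter, 10 mm thick; on top a grip bar 44 mm long (x), 14 mm wide (y), 20 to 52 mm above the origin. Origin: centre of the cork's underside, z up; a steel tongue sticks out of the disc's edge on the -x side, to 62 mm from the axis
- lid_grip (a point): middle of the lid's grip bar, 41 mm above the lid's origin; axes as the lid's
- lid_tongue (a point): the lid's steel tongue: point 56 mm from the lid's axis on its -x side, 15 mm above its origin
- scoop: steel scoop (0.16 kg) with a wooden handle, standing on the sill, four walnuts inside. Tray 60 mm wide (y), flat floor x = -28 to 29 mm, side and back walls 34 mm high, sheet 3 mm; the front is a ramp rising at 35 degrees from x = -28 mm to the lip at x = -68 mm, 34 mm up. Origin: underside of the floor, z up, handle towards +x, pouring lip towards -x
- scoop_grip (a point): middle of the scoop's handle, 80 mm along its +x and 33 mm above its origin; axes as the scoop's. The handle is a bar 14 mm wide (y) and 18 mm tall (24 to 42 mm up), from x = 30 to 130 mm
- scoop_lip (a point): middle of the scoop's pouring lip, 67.5 mm along its -x and 34 mm above its origin. With the lip tipped down by 60 to 75 degrees the walnuts roll out over it
- nut0_center (a point): centre of a walnut (hard, about 25 x 23 x 23 mm, 11 g), one of four alike
- nut1_center (a point): centre of a walnut (hard, about 25 x 23 x 23 mm, 11 g), one of four alike
- nut2_center (a point): centre of a walnut (hard, about 25 x 23 x 23 mm, 11 g), one of four alike
- nut3_center (a point): centre of a walnut (hard, about 25 x 23 x 23 mm, 11 g), one of four alike
- board: dark wooden board 340 mm (x) by 130 mm (y), 10 mm thick, fixed on the sill between the lid's side (-y) and the jar's side (+y); origin: centre of its underside. The jam jar, timer, dish and dipper stand on it, their tops at most 97 mm above the sill
- jam_jar: closed glass jam jar, 62 mm diameter, 85 mm tall, on the board; origin: centre of its underside; leave alone
- timer: round stainless egg timer, 64 mm diameter, 67 mm tall, on the board; origin: centre of its underside; leave alone
- dish: small white porcelain dish, 68 mm diameter, 22 mm tall, on the board; origin: centre of its underside; leave alone
- dipper: wooden honey dipper lying on the board along its own x, 142 mm long, 24 mm tall; origin: underside near its middle; leave alone
Not all that is in view belongs to the job. Leave any green look-alike of the lid alone.

How it is judged:
On the way, in this order (a step that is already met when the one before it is completed fails the run):
1. all four walnuts lie inside the jar (horizontal distance between each of nut0_center, nut1_center, nut2_center, nut3_center and jar_mouth below 0.046 m and z of each of nut0_center, nut1_center, nut2_center, nut3_center in the frame of jar_mouth below -0.005 m), for 0.2 s.
2. the scoop stands upright on the sill, let go (height (world z) of scoop between -0.006 and 0.006 m and angle between scoop's own z axis and vertical below 0.1 rad and contact force between the fingers and scoop below 0.05 N and linear speed of scoop below 0.02 m/s), for 0.2 s.
3. the held lid passes over the board, its underside more than 85 mm above the sill (x of lid in the frame of board between -0.2 and 0.2 m and y of lid in the frame of board between -0.065 and 0.065 m and height (world z) of lid above 0.085 m and contact force between the fingers and lid above 0.5 N), for 0.05 s.
At the end, for the whole second after the job is handed in: Lid held still by the gripper alone, cork 3 to 25 mm above the rim, within 10 mm of centre, tongue within 16 mm of the latch seen from above, tilt under 0.14 rad, not touching the jar; four walnuts in the upright jar; scoop upright on the sill, released (all of step 1 and all of step 2 and horizontal distance between lid and jar_mouth below 0.01 m and horizontal distance between lid_tongue and jar_latch below 0.016 m and z of lid in the frame of jar_mouth between 0.003 and 0.025 m and angle between lid's own z axis and vertical below 0.14 rad and contact force between the fingers and lid above 1 N and contact force between lid and jar below 0.05 N and linear speed of lid below 0.02 m/s and angle between jar's own z axis and vertical below 0.05 rad); the arm keeps its last pose, push and grip.
It fails at once if the jam jar is shifted by more than 25 mm or tipped (distance of jam_jar from where it was at the start of the episode above 0.025 m or angle between jam_jar's own z axis and vertical above 0.4 rad).
It fails at once if the egg timer is shifted by more than 25 mm or tipped (distance of timer from where it was at the start of the episode above 0.025 m or angle between timer's own z axis and vertical above 0.4 rad).
It fails at once if the porcelain dish is shifted by more than 25 mm or tipped (distance of dish from where it was at the start of the episode above 0.025 m or angle between dish's own z axis and vertical above 0.4 rad).
It fails at once if the honey dipper is shifted by more than 25 mm or tipped (distance of dipper from where it was at the start of the episode above 0.025 m or angle between dipper's own z axis and vertical above 0.4 rad).
It fails at once if the lid touches the jar (contact force between lid and jar above 0.3 N).
It also fails if it takes over 70 s, if anything falls off the work surface, if the arm or the gripper's body presses on something with over 40 N, if the wrist force passes 120 N, or if a joint passes its speed limit or range.

ROBOT

A 7-joint arm with a two-finger parallel gripper is mounted at the origin on the work surface. World frame = base frame: x ahead of the robot, y to its left, z up, the work surface at z = 0. Lengths are in m, angles in rad, forces in N, time in s.
With the tool pointing down it reaches from about 0.4 to 0.85 m from the base axis. Payload 10.4 kg.
Tool frame: the origin (TCP) lies at the very end of the fingers, on their centre line; the grasp point (between the pads) lies 19 mm behind it; z points along the fingers, x is the direction in which the jaws open and shut, and the axes are right-handed (so a half turn about z gives the same grasp; the last joint's range is limited). The gripper opens to 85 mm and grips with 20 to 120 N. Pads are 22 mm wide; open, the fingers measure 114 mm over their backs; the gripper's body (76 mm by 85 mm) begins 54 mm behind the grasp point. The pads swing forward as they close: fully open they stand 13 mm farther back than shut.
Start: joints at [1.323, 0.332, -0.065, 1.46, 0.022, 1.35, -0.088], TCP at [0.139, -0.609, 0.231] pointing down, gripper open.
Joint ranges: [-2.6, 2.6], [-0.5, 2.12], [-1.47, 1.34], [0.16, 2.42], [-1.27, 4.41], [0.06, 2.06], [-2.6, 2.6]. Speed limits (rad/s): [2.22, 2.22, 2.79, 2.79, 3.14, 3.14, 3.14].

INTERFACE

Orientations are given as a unit quaternion [x, y, z, w].
In Python, from cell import env gives the robot as it stands.
- The arm moves only by the tool servo_tool, never from a script. Its argument "plan" is a list that holds one entry, the list of rows, each a list of 5 numbers: the opening in per cent of the stroke, from 0 (shut) to 100 (fully open), then the shift along the tool's x, y, z in cm, then the turn about the tool's z in rad. A call has 1 to 20 rows; each row shifts and turns the pose as measured when the row begins, along the tool's axes as they then stand; what a row does not reach is not made up. A row lasts 1/10 s, in which the tool goes at most 50 mm and 8.59 degrees, less where a joint would pass 70% of its speed; a pose out of reach is approached as far as the arm can. A call with a gripper value outside its range is refused whole. The fingers move at their own pace and stop on an object; "force" is the grip in N (left out, the last holds). Time passes only in rows, so rows that do not move let the fingers close. It gives the time, the measured TCP pose, the force and the opening at its end, in the units of the state.
- env.get_obs(): the state, without advancing time (a new reading comes with each control period).
- env.grab_frame(name): name is "scene" or "top" or "wrist"; returns the picture (420x560x3 uint8, blue, green, red); there is no depth.
- env.camera_model(name): a dict with "fx", "fy", "cx", "cy" (pixels), "rvec" (rotation vector, rad) and "tvec" (3), from world to camera coordinates, as OpenCV has them. Camera axes: x right, y down, z forward; pixel columns grow to the right and rows downward; lengths in m; the calibration is good to about 2 mm. A picture is of the moment at which its call begins: read the wrist's pose just before it. camera_model takes no time and is no camera call; for the wrist camera it gives the pose at the moment of the call.
- env.sign_off(): hands the job in, once; it reports no verdict.
Trained networks look in the newest picture that a camera, given by its name, has taken for a name from the list of things; names that differ only in an ending like _2 or _b are one class to them, and where a whole thing is asked for, a point or a joint stands for the part that bears it (a point fixed in the world has none). Each returns a list of dicts, best first, with "score" (0 to 1); they miss things now and then, are a little off and sometimes report something else, mostly with a low value. They report only what shows in the picture. A call takes as long as a camera call. They do not tell look-alikes from the thing itself.
- env.spot_in(camera, target): "bbox" ([left, top, right, bottom] in pixels, round what is visible of it).
- env.pinpoint(camera, target): "uv" ([column, row] in pixels: a listed point, or the origin of a listed thing).
The state is a dict: "time_s": time; "joint_pos": joint angles; "joint_velocities": joint speeds; "tau": joint torques, N m; "tool_pos": TCP position; "eef_rot": TCP orientation; "ft_force": force on the tool from outside, world axes, zero at the start; "ft_torque": the same for the moment, N m; "opening": finger opening in m.
Only numpy, scipy, OpenCV 4.12 (cv2) and the standard library are available. Lean on these libraries where they do the work, as an engineer would, in place of code of your own. Each camera call takes 0.05 s, during which the arm holds its last target.

## Working session

There is one attempt and no reset: what is moved stays moved. The work goes in short steps, Python scripts to look and compute and a tool call to move; the robot and the scene stay as the last step left them, time stands still between calls to the robot, and variables do not carry over. Pictures are saved under pics/ and viewed, and the job is handed in when it is done.

Besides the shell and the picture viewer there is one more tool, called after "Request:" as a command line: name --argument value ..., lists and objects as JSON in quotes. servo_tool: Moves the arm, as the interface text tells. Its arguments: {"type":"object","properties":{"plan":{"type":"array"},"force":{"type":"number"}},"required":["plan"]}

```bash
ls; mkdir -p pics
python3 - <<'E'
from cell import env
import cv2
o=env.get_obs()
for k,v in o.items(): print(k,v)
for c in ["scene","top","wrist"]:
    cv2.imwrite(f"pics/{c}0.png",env.grab_frame(c))
    print(c,env.camera_model(c))
E
```

```text
pics
time_s 0.0
joint_pos [ 1.32338387  0.33286534 -0.06469703  1.46095037  0.02160693  1.3499085
 -0.08845129]
joint_velocities [ 0.00143392 -0.00024652  0.00031784  0.00078357  0.00033611 -0.00029186
  0.00163962]
tau [-5.88088242e-04 -6.25444007e+01  4.86669329e-02 -3.91608739e+01
  1.61418202e-02  9.94781993e-03 -1.22779900e-05]
tool_pos [ 0.13923211 -0.60890181  0.23051569]
eef_rot [ 7.81981391e-01 -6.23301363e-01 -5.84068513e-04 -4.17421907e-04]
ft_force [ 0.33200594  0.82620636 -0.62777815]
ft_torque [ 0.00269218 -0.0061001   0.01037394]
opening 0.08520197484892243
scene {'fx': 425.1132327255794, 'fy': 425.1132327255794, 'cx': 281.01993578606795, 'cy': 212.5457913310778, 'rvec': array([ 2.10103613,  1.52817245, -0.46662094]), 'tvec': array([-0.03717963, -0.35064895,  1.30246779])}
top {'fx': 406.5557440477619, 'fy': 406.5557440477619, 'cx': 275.80355567312455, 'cy': 210.5467793798254, 'rvec': array([ 2.08830356, -2.14671367,  0.16391536]), 'tvec': array([-0.0853312 ,  0.49036   ,  1.18750153])}
wrist {'fx': 316.84395367810106, 'fy': 316.84395367810106, 'cx': 279.94442725548834, 'cy': 207.7522806142932, 'rvec': array([-2.25605365,  1.7982013 ,  0.28432143]), 'tvec': array([-0.6243834 , -0.04005906,  0.37941113])}
```

View pics/scene0.png

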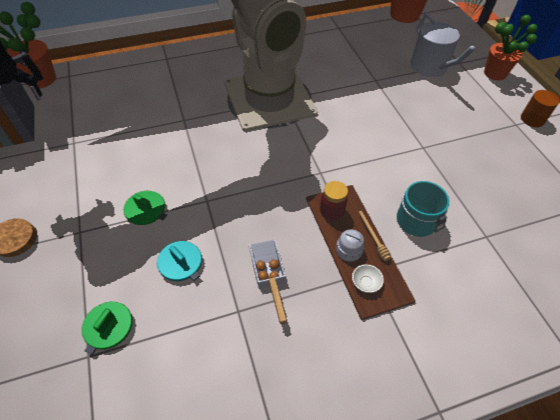

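View pics/top0.png

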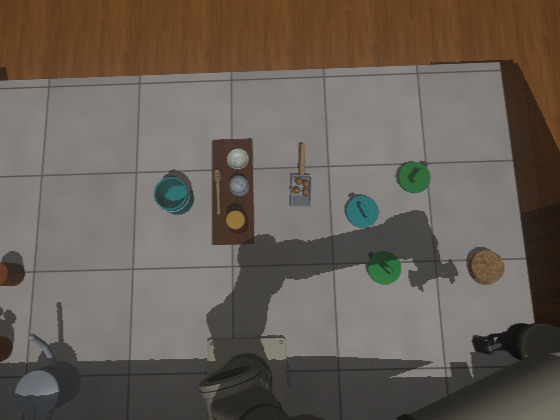

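View pics/wrist0.png

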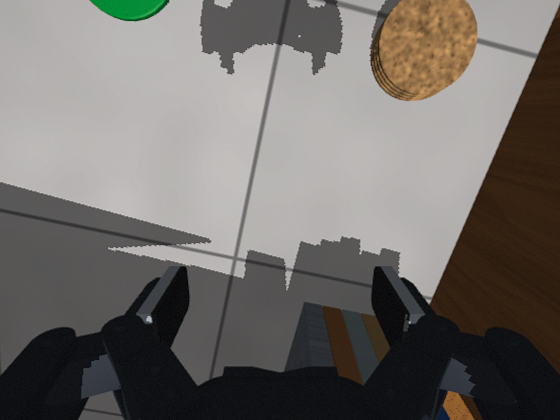

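Candidates for the lid:
- Turquoise lid: scene (180,260), top (362,211). This one matches the description.
- Green look-alikes: scene (145,207) and (107,325), top (384,268) and (414,177).

Other things in the pictures:
- The cork trivet is at scene (14,237).
- The jar is at scene (423,207), top (172,195).
- The scoop is at scene (268,270), top (301,188).

Next I'll measure positions.

```bash
cat > h.py <<'E'
from cell import env
import cv2, numpy as np
from scipy.spatial.transform import Rotation as R
def cam(n):
    m=env.camera_model(n); K=np.array([[m['fx'],0,m['cx']],[0,m['fy'],m['cy']],[0,0,1]])
    Rm,_=cv2.Rodrigues(np.array(m['rvec'])); return K,Rm,np.array(m['tvec'])
def onz(c,uv,z):
    K,Rm,t=c; d=Rm.T@np.linalg.inv(K)@np.array([uv[0],uv[1],1.]); o=-Rm.T@t
    return o+d*(z-o[2])/d[2]
def tri(c1,u1,c2,u2):
    P1=c1[0]@np.c_[c1[1],c1[2]];P2=c2[0]@np.c_[c2[1],c2[2]]
    X=cv2.triangulatePoints(P1,P2,np.array(u1,float).reshape(2,1),np.array(u2,float).reshape(2,1))
    return (X[:3]/X[3]).ravel()
def proj(c,X):
    p=c[0]@(c[1]@np.array(X)+c[2]); return p[:2]/p[2]
E
python3 - <<'E'
from h import *
cs,ct=cam("scene"),cam("top")
Z=dict(jar_mouth=.095,jar_latch=.086,scoop=0,scoop_grip=.033,scoop_lip=.034,lid_grip=.041,lid_tongue=.015,lid=0.0,board=0.01,jam_jar=.01,timer=.01)
env.grab_frame("scene");env.grab_frame("top")
for n,z in Z.items():
    a=env.pinpoint("scene",n);b=env.pinpoint("top",n)
    for nm,c,l in(("scene",cs,a),("top",ct,b)):
        for d in l[:3]: print(n,nm,round(d['score'],2),np.round(d['uv'],1),np.round(onz(c,d['uv'],z),4))
E
python3 - <<'E'
import cv2
a=cv2.imread('pics/top0.png')[140:240,270:400];b=cv2.imread('pics/scene0.png')[230:330,140:300]
cv2.imwrite('pics/crop1.png',cv2.resize(a,None,fx=6,fy=6,interpolation=2));cv2.imwrite('pics/crop2.png',cv2.resize(b,None,fx=5,fy=5,interpolation=2))
E
```

```text
jar_mouth scene 0.77 [426.6 196.4] [0.5394 0.2109 0.095 ]
jar_mouth top 0.6 [170.3 190.4] [0.5478 0.2087 0.095 ]
jar_latch scene 0.84 [440.5 215.4] [0.5912 0.2199 0.086 ]
jar_latch top 0.92 [166.7 175. ] [0.5975 0.2231 0.086 ]
scoop scene 0.71 [271.5 273.9] [ 0.5726 -0.1718  0.    ]
scoop scene 0.68 [355.  246.3] [0.5639 0.0376 0.    ]
scoop top 0.57 [303.2 188.3] [ 0.5642 -0.1862  0.    ]
scoop_grip scene 0.69 [275.8 300.7] [ 0.6506 -0.1868  0.033 ]
scoop_grip scene 0.33 [367.9 281.6] [0.6696 0.0153 0.033 ]
scoop_grip top 0.87 [303.9 162. ] [ 0.6403 -0.1899  0.033 ]
scoop_grip top 0.43 [296.  190.6] [ 0.5499 -0.1622  0.033 ]
scoop_lip scene 0.75 [259.4 241. ] [ 0.5014 -0.1781  0.034 ]
scoop_lip top 0.95 [298.3 207.7] [ 0.4961 -0.1674  0.034 ]
scoop_lip top 0.64 [219.3 188.6] [0.5634 0.0741 0.034 ]
lid_grip scene 0.89 [103.9 316.9] [ 0.5812 -0.5268  0.041 ]
lid_grip scene 0.86 [138.8 204.9] [ 0.3219 -0.4242  0.041 ]
lid_grip scene 0.58 [177.1 252.5] [ 0.4787 -0.3609  0.041 ]
lid_grip top 0.97 [415.1 174.9] [ 0.5858 -0.5264  0.041 ]
lid_grip top 0.74 [362.6 209.6] [ 0.4832 -0.3604  0.
[... 648 characters left out ...]
top 0.85 [410.6 176.7] [ 0.5911 -0.5254  0.    ]
lid top 0.78 [386.1 266.6] [ 0.3127 -0.4283  0.    ]
board scene 0.7 [355.3 244.6] [0.5648 0.0362 0.01  ]
board top 0.58 [232.6 188.6] [0.5679 0.036  0.01  ]
jam_jar scene 0.84 [332.1 207.5] [0.4489 0.0249 0.01  ]
jam_jar top 0.92 [238.4 224.1] [0.4545 0.0187 0.01  ]
jam_jar top 0.57 [170.8 192. ] [0.563  0.2315 0.01  ]
timer scene 0.59 [348.8 249.5] [0.5723 0.0164 0.01  ]
timer scene 0.45 [260.  262.8] [ 0.5429 -0.1897  0.01  ]
timer scene 0.31 [268.2 274.6] [ 0.5769 -0.1808  0.01  ]
timer top 0.57 [241.5 186. ] [0.5754 0.0079 0.01  ]
timer top 0.53 [298.5 181.2] [ 0.5852 -0.1718  0.01  ]
timer top 0.21 [296.3 194.1] [ 0.544  -0.1635  0.01  ]
```

View pics/crop1.png

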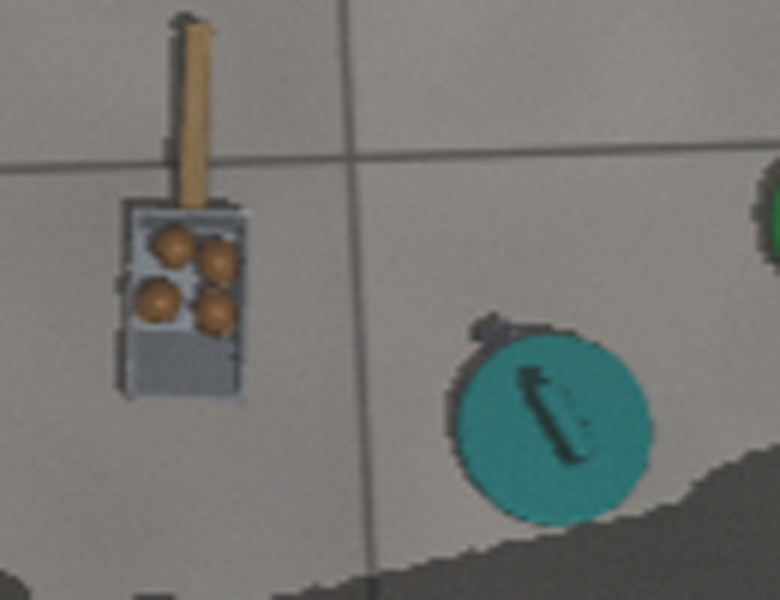

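View pics/crop2.png

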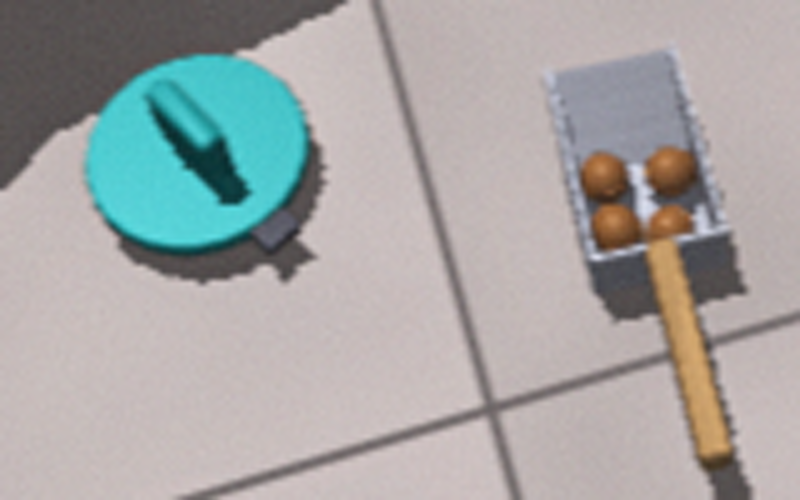

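Run:
```python
from h import *
from scipy.optimize import least_squares
cs,ct=cam("scene"),cam("top")
def fit(pts,x0):
    def f(p):
        c,s=np.cos(p[2]),np.sin(p[2]);r=[]
        for cm,uv,l in pts:
            X=[p[0]+c*l[0]-s*l[1],p[1]+s*l[0]+c*l[1],l[2]]
            r+=list(proj(cm,X)-np.array(uv))
        return r
    o=least_squares(f,x0,loss='soft_l1'); print(np.round(o.x,4),np.round(f(o.x),1))
T=lambda u,v:(270+u/6,140+v/6); S=lambda u,v:(140+u/5,230+v/5)
# scoop
fit([(ct,T(198,22),(.13,0,.042)),(ct,T(127,397),(-.068,.03,.034)),(ct,T(242,398),(-.068,-.03,.034)),
(ct,T(128,203),(.03,.03,.034)),(ct,T(249,208),(.03,-.03,.034)),
(cs,S(713,465),(.13,0,.033)),(cs,S(548,72),(-.068,-.03,.034)),(cs,S(670,50),(-.068,.03,.034)),(cs,S(597,258),(.03,-.03,.034)),(cs,S(730,232),(.03,.03,.034))],[.57,-.18,-.08])
# lid
fit([(ct,(362.6,209.6),(0,0,.041)),(cs,(177.1,252.5),(0,0,.041)),(ct,(350.2,198.1),(-.056,0,.015)),(cs,(195.1,273.8),(-.056,0,.015)),
(ct,T(553,430),(0,0,.02)),(cs,S(197,150),(0,0,.02))],[.48,-.36,3.7])
# jar
fit([(ct,(170.3,190.4),(0,0,.095)),(cs,(426.6,196.4),(0,0,.095)),(ct,(166.7,175.),(-.056,0,.086)),(cs,(440.5,215.4),(-.056,0,.086))],[.545,.21,3.3])
a=cv2.imread('pics/top0.png')[165:225,145:200];b=cv2.imread('pics/scene0.png')[175:245,385:460]
cv2.imwrite('pics/jar.png',np.hstack([cv2.resize(a,(400,436),interpolation=2),cv2.resize(b,(400,436),interpolation=2)]))
```

```text
[ 0.571  -0.1782 -0.073 ] [-0.4 -1.2 -0.9 -1.2 -0.3 -0.6  0.3  0.  -0.5 -0.   0.3 -0.1 -0.9 -0.7
  0.5 -1.5 -1.5  0.5 -0.9 -0.3]
[ 0.481  -0.3613  3.6912] [ 0.3  0.7 -0.   0.9  0.7 -1.2  1.2 -0.1 -0.5 -0.1 -0.6 -2. ]
[0.5402 0.2095 3.3503] [-0.3  2.5 -0.3  0.4  0.6  0.8  1.3  1.2]
```

View pics/jar.png

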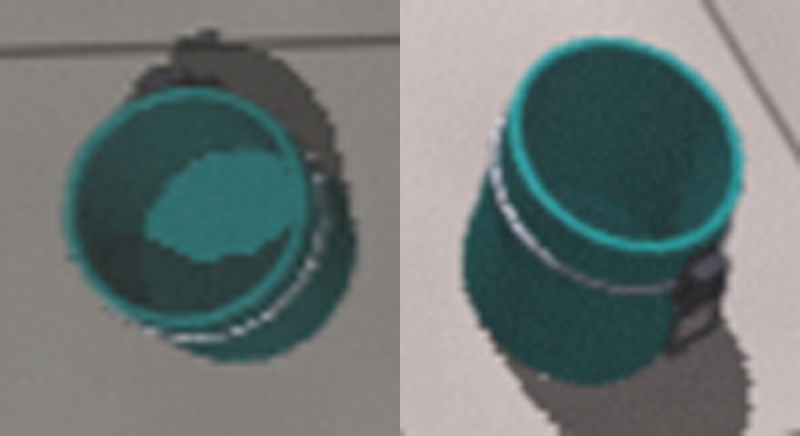

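```bash
cat >> h.py <<'E'
def state():
    o=env.get_obs(); r=R.from_quat(o['eef_rot']); M=r.as_matrix()
    print('t',round(o['time_s'],2),'pos',np.round(o['tool_pos'],4),'xang',round(np.degrees(np.arctan2(M[1,0],M[0,0])),1),'tilt',round(np.degrees(np.arccos(-M[2,2])),2),'F',np.round(o['ft_force'],2),'T',np.round(o['ft_torque'],2),'open',round(o['opening'],4))
    return o,M
def go(t,xang=None):
    o,M=state(); d=M.T@(np.array(t)-o['tool_pos'])*100
    print('shift cm in tool',np.round(d,2))
    if xang is not None:
        a=np.arctan2(M[1,0],M[0,0]); w=(a-np.radians(xang)+np.pi)%(2*np.pi)-np.pi
        print('turn',round(w,3))
E
python3 - <<'E'
from h import *
from scipy.optimize import least_squares
cs,ct=cam("scene"),cam("top")
print(np.round([onz(ct,(170.85,193.5),.095),onz(cs,(427.6,198.1),.095),onz(ct,(167.4,175.7),.086),onz(cs,(442.8,217),.086)],4))
print(tri(cs,(427.6,198.1),ct,(170.85,193.5)))
E
```

```text
[[0.5384 0.2069 0.095 ]
 [0.5444 0.2106 0.095 ]
 [0.5953 0.221  0.086 ]
 [0.5966 0.2226 0.086 ]]
[0.54102908 0.21111675 0.0900778 ]
```

Request:
servo_tool --plan '[[[60, 0, 0, 0, 0.1], [60, 0, 0, 0, 0.1], [60, 0, 0, 0, 0.098], [60, 0, 0, 0, 0]]]' --force 20

```text
time_s: 1.75
tool_pos: [0.1393, -0.6093, 0.2313]
eef_rot: [-0.677, 0.736, -0.0, 0.0]
ft_force: [0.4, -0.6, 0.3]
opening: 0.0513
```

```bash
python3 -c "
from h import *
go([0.6957,-0.1873,0.12],-94.2)"
```

```text
t 1.75 pos [ 0.1393 -0.6093  0.2313] xang -94.8 tilt 0.01 F [ 0.41 -0.56  0.3 ] T [ 0.    0.02 -0.03] open 0.0513
shift cm in tool [-46.71 -51.92  11.14]
turn -0.01
```

Request:
servo_tool --plan '[[[60, -2.6, -2.88, 0, 0], [60, -2.6, -2.88, 0, 0], [60, -2.6, -2.88, 0, 0], [60, -2.6, -2.88, 0, 0], [60, -2.6, -2.88, 0, 0], [60, -2.6, -2.88, 0, 0], [60, -2.6, -2.88, 0, 0], [60, -2.6, -2.88, 0, 0], [60, -2.6, -2.88, 0, 0], [60, -2.6, -2.88, 0, 0], [60, -2.6, -2.88, 0, 0], [60, -2.6, -2.88, 0, 0], [60, -2.6, -2.88, 0, 0], [60, -2.6, -2.88, 0, 0], [60, -2.6, -2.88, 0, 0], [60, -2.6, -2.88, 0, 0], [60, -2.6, -2.88, 0, 0], [60, 0, 0, 0, 0]]]'

```text
time_s: 3.55
tool_pos: [0.672, -0.1821, 0.2299]
eef_rot: [-0.696, 0.718, -0.001, -0.001]
ft_force: [-0.6, 1.2, -0.4]
opening: 0.0512
```

```bash
python3 -c "
from h import *
go([0.6957,-0.1873,0.11],-94.2)
cv2.imwrite('pics/w1.png',env.grab_frame('wrist'))
for n,z in (('scoop_grip',.033),('scoop_lip',.034),('scoop',0)):
  for d in env.pinpoint('wrist',n)[:2]: print(n,d['score'],d['uv'],onz(cam('wrist'),d['uv'],z))
"
```

```text
t 3.55 pos [ 0.672  -0.1821  0.2299] xang -91.8 tilt 0.12 F [-0.57  1.22 -0.36] T [ 0.06  0.03 -0.01] open 0.0512
shift cm in tool [ 0.42 -2.37 11.99]
turn 0.042
scoop_grip 0.69 [281.7, 200.1] [ 0.64735051 -0.18946473  0.033     ]
scoop_lip 0.76 [277.0, 311.7] [ 0.5011893  -0.17975444  0.034     ]
scoop_lip 0.15 [272.0, 248.2] [ 0.5886947  -0.17763437  0.034     ]
scoop 0.72 [279.9, 252.2] [ 0.56623571 -0.18702265  0.        ]
```

View pics/w1.png

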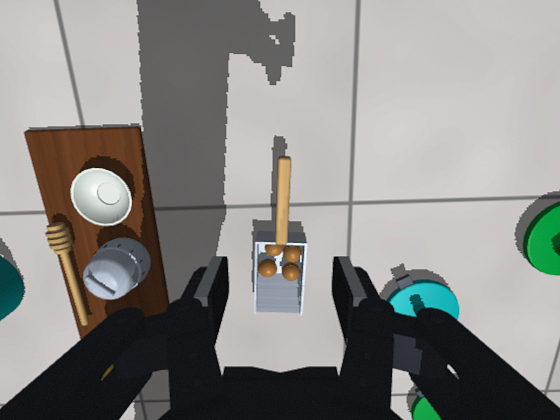

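The wrist view shows the scoop. Its handle end is at (285,158), the handle root at (281,243), and the lip at (279,312). All four walnuts are in the tray.

```bash
python3 -c "
from h import *
c=cam('wrist')
for uv,z in (((285,157),.042),((281,243),.042),((255,312),.034),((303,313),.034),((258,243),.034),((307,244),.034)): print(uv,np.round(onz(c,uv,z),4))
K,Rm,t=c; print(-Rm.T@t)
go([0.698,-0.188,0.11],-94.2)
"
```

```text
(285, 157) [ 0.6955 -0.1975  0.042 ]
(281, 243) [ 0.598  -0.1893  0.042 ]
(255, 312) [ 0.5015 -0.1528  0.034 ]
(303, 313) [ 0.4973 -0.213   0.034 ]
(258, 243) [ 0.5956 -0.1625  0.034 ]
(307, 244) [ 0.5918 -0.2195  0.034 ]
[ 0.74676257 -0.19214563  0.37270009]
t 3.75 pos [ 0.6686 -0.1898  0.2309] xang -92.4 tilt 0.39 F [0.34 0.92 0.93] T [-0.03 -0.05  0.07] open 0.051
shift cm in tool [-0.38 -2.93 12.09]
turn 0.032
```

Request:
servo_tool --plan '[[[60, -0.19, -1.4, 2, 0.016], [60, -0.19, -1.4, 2, 0.016], [60, 0, 0, 2, 0], [60, 0, 0, 0, 0], [60, 0, 0, 0, 0]]]'

```text
time_s: 4.25
tool_pos: [0.6946, -0.1968, 0.1729]
eef_rot: [-0.678, 0.735, -0.005, -0.003]
ft_force: [0.4, 0.3, 1.5]
opening: 0.0514
```

```bash
python3 -c "
from h import *
state()
c=cam('wrist')
cv2.imwrite('pics/w2.png',env.grab_frame('wrist'))
c2=cam('wrist'); print(c[2],c2[2])
go([0.698,-0.188,0.11],-94.2)
"
```

```text
t 4.25 pos [ 0.6946 -0.1968  0.1729] xang -94.7 tilt 0.7 F [0.38 0.27 1.52] T [ 0.    0.02 -0.01] open 0.0514
[-0.14181048  0.65397409  0.53702674] [-0.14185687  0.65381066  0.53704885]
t 4.3 pos [ 0.6945 -0.1971  0.1728] xang -94.7 tilt 0.71 F [ 0.49 -0.1  -0.14] T [ 0.04 -0.05 -0.  ] open 0.0511
shift cm in tool [-1.01 -0.25  6.27]
turn -0.008
```

View pics/w2.png

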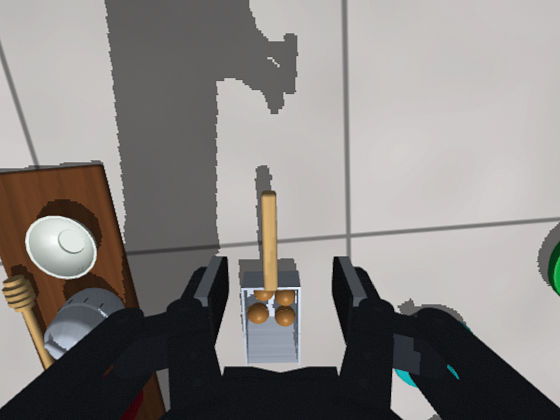

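```bash
python3 -c "
from h import *
c=cam('wrist')
for uv,z in (((268,192),.042),((270,290),.042),((246,363),.034),((298,362),.034),((244,289),.034),((299,288),.034)): print(uv,np.round(onz(c,uv,z),4))
"
```

```text
(268, 192) [ 0.7008 -0.1885  0.042 ]
(270, 290) [ 0.6013 -0.1812  0.042 ]
(246, 363) [ 0.5071 -0.146   0.034 ]
(298, 362) [ 0.5031 -0.2031  0.034 ]
(244, 289) [ 0.5998 -0.1545  0.034 ]
(299, 288) [ 0.596  -0.2101  0.034 ]
```

Request:
servo_tool --plan '[[[60, -0.5, 0, 1, 0], [60, -0.4, 0, 2, 0], [60, 0, 0, 2.5, 0], [60, 0, 0, 2.5, 0], [60, 0, 0, 2, 0], [60, 0, 0, 0, 0], [60, 0, 0, 0, 0]]]'

```text
time_s: 5.0
tool_pos: [0.6978, -0.1891, 0.0758]
eef_rot: [-0.678, 0.735, -0.01, -0.0]
ft_force: [-0.3, 0.6, 0.8]
opening: 0.0512
```

```bash
python3 -c "
from h import *
go([0.6957,-0.188,0.034],-94.2)
"
```

```text
t 5.0 pos [ 0.6978 -0.1891  0.0758] xang -94.7 tilt 1.11 F [-0.28  0.65  0.76] T [ 0.07 -0.03 -0.01] open 0.0512
shift cm in tool [-0.15  0.28  4.18]
turn -0.009
```

Request:
servo_tool --plan '[[[60, -0.1, 0.15, 1.5, 0], [60, -0.05, 0.1, 1.5, 0], [60, 0, 0, 1.1, 0], [60, 0, 0, 0, 0], [60, 0, 0, 0, 0]]]'

```text
time_s: 5.5
tool_pos: [0.6973, -0.188, 0.0345]
eef_rot: [-0.678, 0.735, -0.011, 0.001]
ft_force: [-0.3, -0.4, 0.6]
opening: 0.0512
```

```bash
python3 -c "
from h import *
go([0.6957,-0.188,0.034],-94.2)
cv2.imwrite('pics/w3.png',env.grab_frame('wrist'))
"
```

```text
t 5.5 pos [ 0.6973 -0.188   0.0345] xang -94.7 tilt 1.31 F [-0.25 -0.44  0.6 ] T [0.01 0.02 0.  ] open 0.0512
shift cm in tool [0.02 0.16 0.05]
turn -0.009
```

View pics/w3.png

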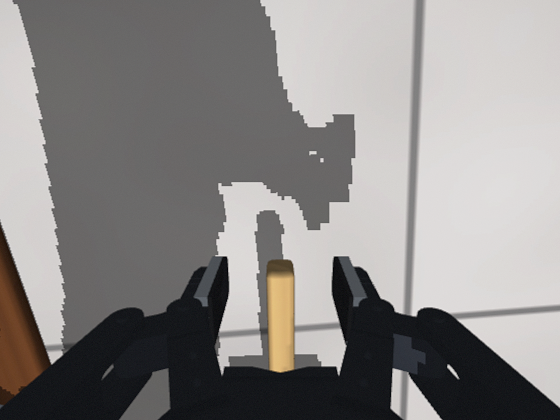

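The fingers straddle the handle end at (280,265). I'll close them lightly.

Request:
servo_tool --plan '[[[0, 0, 0, 0, 0], [0, 0, 0, 0, 0], [0, 0, 0, 0, 0], [0, 0, 0, 0, 0], [0, 0, 0, 0, 0], [0, 0, 0, 0, 0]]]' --force 20

```text
time_s: 6.15
tool_pos: [0.6978, -0.1883, 0.036]
eef_rot: [-0.677, 0.735, -0.012, 0.001]
ft_force: [0.0, -0.1, -0.5]
opening: 0.0128
```

```bash
python3 -c "
from h import *
state()
"
```

```text
t 6.15 pos [ 0.6978 -0.1883  0.036 ] xang -94.7 tilt 1.39 F [ 0.01 -0.1  -0.47] T [ 0.07  0.11 -0.01] open 0.0128
```

Request:
servo_tool --plan '[[[0, 0, 0, -0.5, 0], [0, 0, 0, -0.5, 0], [0, 0, 0, -0.5, 0], [0, 0, 0, -0.5, 0], [0, 0, 0, -0.5, 0], [0, 0, 0, -0.5, 0], [0, 0, 0, 0, 0], [0, 0, 0, 0, 0]]]'

```text
time_s: 6.95
tool_pos: [0.6976, -0.1877, 0.0694]
eef_rot: [-0.677, 0.735, -0.013, 0.002]
ft_force: [-0.7, -0.7, -1.2]
opening: 0.0127
```

```bash
python3 -c "
from h import *
state()
a=env.grab_frame('scene'); cv2.imwrite('pics/s2.png',np.hstack([cv2.resize(a[200:350,200:350],(500,500)),cv2.resize(env.grab_frame('top')[120:220,250:350],(300,300)).repeat(1,0) if 0 else np.zeros((500,10,3),np.uint8)]))
"
```

```text
t 6.95 pos [ 0.6976 -0.1877  0.0694] xang -94.7 tilt 1.46 F [-0.69 -0.71 -1.23] T [-0.03 -0.01  0.02] open 0.0127
```

View pics/s2.png

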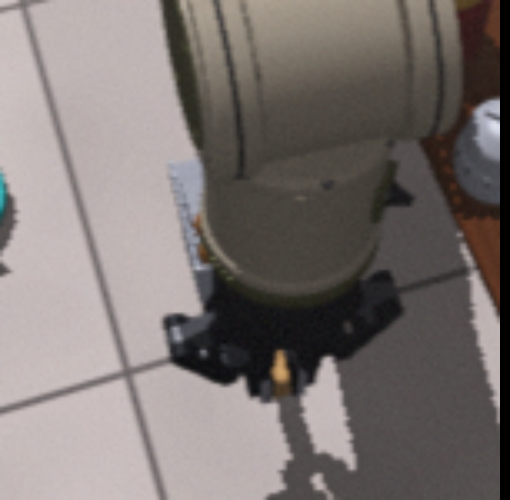

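```bash
python3 -c "
from h import *
a=env.grab_frame('wrist'); b=env.grab_frame('top')
cv2.imwrite('pics/w4.png',np.hstack([cv2.resize(a[180:,150:430],(400,343)),cv2.resize(b[120:220,250:350],(343,343),interpolation=2)]))
"
```

```text
(no output)
```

View pics/w4.png

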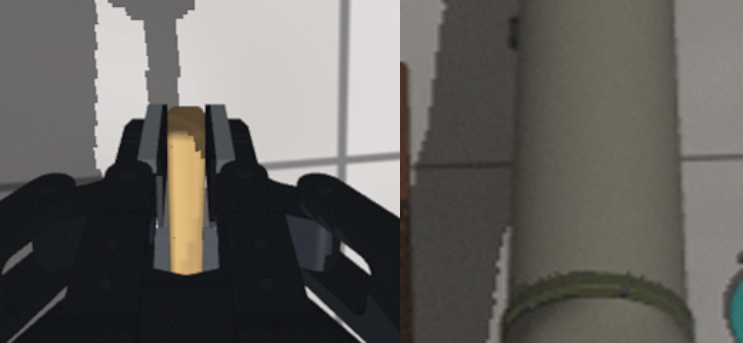

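Request:
servo_tool --plan '[[[0, 0, 0, 0, 0], [0, 0, 0, 0, 0], [0, 0, 0, 0, 0], [0, 0, 0, -0.5, 0], [0, 0, 0, -0.5, 0], [0, 0, 0, -0.5, 0], [0, 0, 0, -0.5, 0], [0, 0, 0, 0, 0], [0, 0, 0, 0, 0]]]' --force 120

```text
time_s: 8.0
tool_pos: [0.697, -0.1873, 0.0906]
eef_rot: [-0.677, 0.735, -0.012, 0.002]
ft_force: [0.2, -0.1, -2.0]
opening: 0.0081
```

```bash
python3 -c "
from h import *
state()
a=env.grab_frame('scene'); cv2.imwrite('pics/s3.png',cv2.resize(a[200:350,200:350],(500,500)))
state()
print(env.pinpoint('scene','scoop_lip')[:2])
cs=cam('scene'); print(proj(cs,[.5011,-.2031,.034]),proj(cs,[.5011,-.2031,.060]), proj(cs,[.507,-.2031,.015]))
"
```

```text
t 8.0 pos [ 0.697  -0.1873  0.0906] xang -94.7 tilt 1.42 F [ 0.23 -0.08 -2.01] T [ 0.   -0.17 -0.01] open 0.0081
t 8.05 pos [ 0.6971 -0.1873  0.0906] xang -94.7 tilt 1.42 F [-1.05  0.83 -1.84] T [ 0.   -0.22 -0.02] open 0.0081
[{'uv': [263.3, 242.8], 'score': 0.81}, {'uv': [269.7, 274.2], 'score': 0.4}]
[248.79115225 243.7740543 ] [248.2343236 237.7358768] [249.88083189 250.1402509 ]
```

View pics/s3.png

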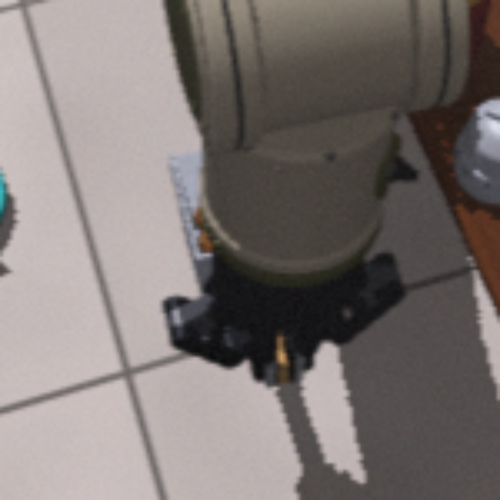

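Request:
servo_tool --plan '[[[0, 0, 0, -0.5, 0], [0, 0, 0, -1, 0], [0, 0, 0, -1, 0], [0, 0, 0, -1, 0], [0, 0, 0, -0.5, 0], [0, 0, 0, 0, 0], [0, 0, 0, 0, 0]]]'

```text
time_s: 8.8
tool_pos: [0.6965, -0.1866, 0.135]
eef_rot: [-0.677, 0.735, -0.013, 0.002]
ft_force: [0.0, -0.9, -1.8]
opening: 0.0078
```

```bash
python3 -c "
from h import *
state()
a=env.grab_frame('scene'); cv2.imwrite('pics/s4.png',cv2.resize(a[200:350,200:350],(500,500)))
state()
"
```

```text
t 8.8 pos [ 0.6965 -0.1866  0.135 ] xang -94.7 tilt 1.47 F [ 0.   -0.86 -1.77] T [ 0.01 -0.23 -0.03] open 0.0078
t 8.85 pos [ 0.6965 -0.1866  0.1349] xang -94.7 tilt 1.47 F [ 0.56 -0.03 -2.03] T [ 0.01 -0.16  0.03] open 0.0085
```

View pics/s4.png

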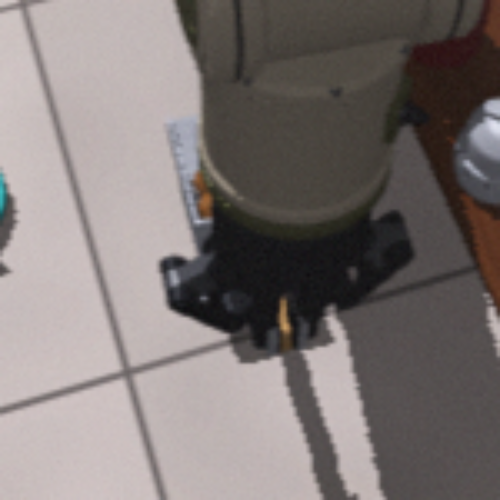

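Request:
servo_tool --plan '[[[0, 0, 0, -0.5, 0], [0, 0, 0, -1, 0], [0, 0, 0, -1.5, 0], [0, 0, 0, -1.5, 0], [0, 0, 0, -1.5, 0], [0, 0, 0, -1.5, 0], [0, 0, 0, -1.5, 0], [0, 0, 0, -1.5, 0], [0, 0, 0, -1, 0], [0, 0, 0, -0.5, 0], [0, 0, 0, 0, 0], [0, 0, 0, 0, 0]]]'

```text
time_s: 10.05
tool_pos: [0.6942, -0.1843, 0.2682]
eef_rot: [-0.678, 0.735, -0.014, 0.003]
ft_force: [-0.9, 0.1, -3.0]
opening: 0.0084
```

```bash
python3 -c "
from h import *
go([.765,.193,.25],-94.2)
"
```

```text
t 10.05 pos [ 0.6942 -0.1843  0.2682] xang -94.7 tilt 1.64 F [-0.85  0.07 -3.02] T [ 0.08 -0.21 -0.03] open 0.0084
shift cm in tool [-38.21  -3.94   1.36]
turn -0.009
```

Request:
servo_tool --plan '[[[0, -1, 0, 0, 0], [0, -2, 0, 0, 0], [0, -2.5, -0.2, 0, 0], [0, -2.5, -0.3, 0, 0], [0, -2.5, -0.3, 0, 0], [0, -2.5, -0.3, 0, 0], [0, -2.5, -0.3, 0, 0], [0, -2.5, -0.3, 0, 0], [0, -2.5, -0.3, 0, 0], [0, -2.5, -0.3, 0, 0], [0, -2.5, -0.3, 0, 0], [0, -2.5, -0.3, 0, 0], [0, -2.5, -0.3, 0, 0], [0, -2.5, -0.3, 0, 0], [0, -2, -0.2, 0, 0], [0, -1, -0.1, 0, 0], [0, 0, 0, 0, 0], [0, 0, 0, 0, 0]]]'

```text
time_s: 11.85
tool_pos: [0.7557, 0.1977, 0.2459]
eef_rot: [-0.68, 0.733, -0.005, -0.006]
ft_force: [0.0, -2.0, -2.2]
opening: 0.0084
```

```bash
python3 -c "
from h import *
go([.765,.193,.25],-94.2)
for c in ('scene','top'):
  cv2.imwrite(f'pics/{c}5.png',env.grab_frame(c))
"
```

```text
t 11.85 pos [0.7557 0.1977 0.2459] xang -94.3 tilt 0.9 F [ 0.05 -1.96 -2.19] T [ 0.   -0.21 -0.04] open 0.0084
shift cm in tool [ 0.4  -0.96 -0.41]
turn -0.002
```

View pics/scene5.png

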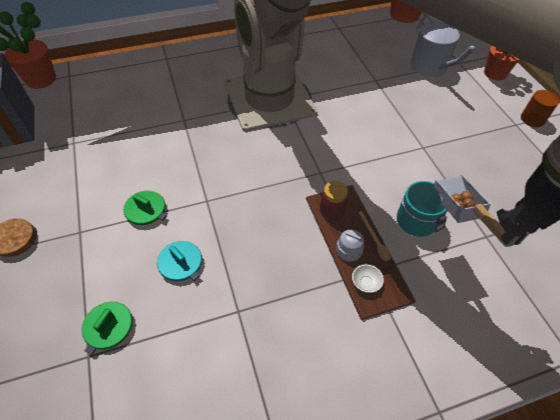

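View pics/top5.png

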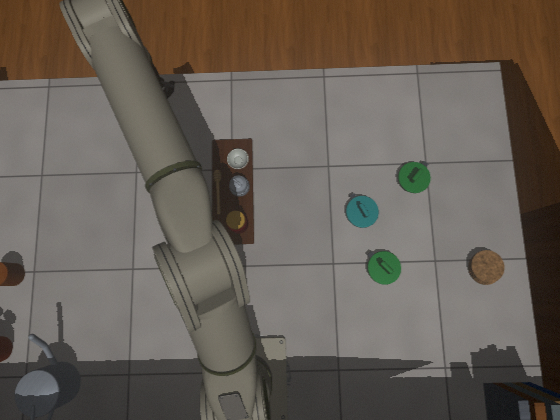

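```bash
cat >> h.py <<'E'
# scoop pose given TCP, yaw, tilt; pivot at scoop local (px,0,pz) located at TCP+off
def scoop_pt(l,tcp,yaw,th,piv=(.125,0,.038),dz=.003):
    v=np.array(l,float)-np.array(piv); x=v[0]*np.cos(th)-v[2]*np.sin(th); z=v[0]*np.sin(th)+v[2]*np.cos(th)
    c,s=np.cos(yaw),np.sin(yaw)
    return np.array(tcp)+np.array([c*(x-.002)-s*v[1],s*(x-.002)+c*v[1],z+dz])
E
python3 - <<'E'
from h import *
a=cv2.imread('pics/scene5.png'); cs=cam('scene')
o,M=state(); t=o['tool_pos']
b=cv2.resize(a[150:260,380:540],(800,550),interpolation=2)
for th,col in ((10,(255,0,0)),(20,(0,255,0)),(30,(0,0,255))):
  P=[(proj(cs,scoop_pt(l,t,-.073,np.radians(th)))-[380,150])*5 for l in ((-.068,-.03,.034),(-.068,.03,.034),(.03,.03,.034),(.03,-.03,.034))]
  cv2.polylines(b,[np.int32(P)],True,col,1)
cv2.imwrite('pics/fit5.png',b)
E
```

```text
t 11.95 pos [0.7559 0.1969 0.2462] xang -94.4 tilt 0.9 F [ 0.21  0.46 -2.82] T [-0.04 -0.23  0.04] open 0.0082
```

View pics/fit5.png

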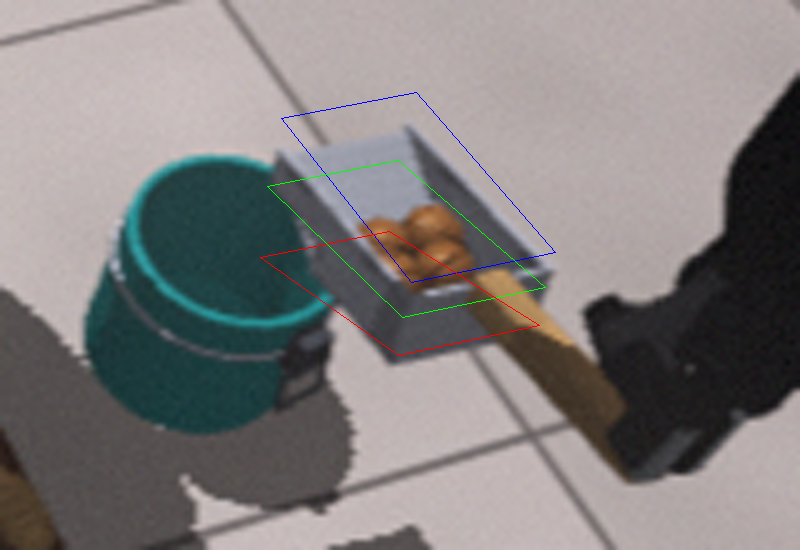

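Request:
servo_tool --plan '[[[0, 0, -0.5, 1, 0], [0, 0, -0.5, 1.5, 0], [0, 0, 0, 1.5, 0], [0, 0, 0, 1.5, 0], [0, 0, 0, 1.5, 0], [0, 0, 0, 1, 0], [0, 0, 0, 0, 0], [0, 0, 0, 0, 0]]]'

```text
time_s: 12.75
tool_pos: [0.7679, 0.1881, 0.1572]
eef_rot: [-0.677, 0.736, -0.006, -0.007]
ft_force: [1.6, -0.0, -0.8]
opening: 0.0083
```

```bash
cat > fit.py <<'E'
from h import *
import sys
a=env.grab_frame('scene'); cs=cam('scene')
o,M=state(); t=o['tool_pos']
b=cv2.resize(a[150:260,380:540],(800,550),interpolation=2)
cols=[(255,0,0),(0,255,0),(0,0,255)]
for th,col in zip(map(float,sys.argv[2:]),cols):
  P=[(proj(cs,scoop_pt(l,t,-.073,np.radians(th)))-[380,150])*5 for l in ((-.068,-.03,.034),(-.068,.03,.034),(.03,.03,.034),(.03,-.03,.034))]
  cv2.polylines(b,[np.int32(P)],True,col,1)
  print(th,'lip',scoop_pt((-.068,0,.034),t,-.073,np.radians(th)))
cv2.imwrite(sys.argv[1],b)
E
python3 fit.py pics/f6.png 10 15 20
```

```text
t 12.8 pos [0.7679 0.1882 0.1573] xang -94.8 tilt 1.07 F [ 1.96  0.61 -1.98] T [-0.   -0.51 -0.03] open 0.0084
10.0 lip [0.57701412 0.20211731 0.12284409]
15.0 lip [0.5809884  0.20182668 0.10648164]
20.0 lip [0.58636984 0.20143313 0.09052876]
```

View pics/f6.png

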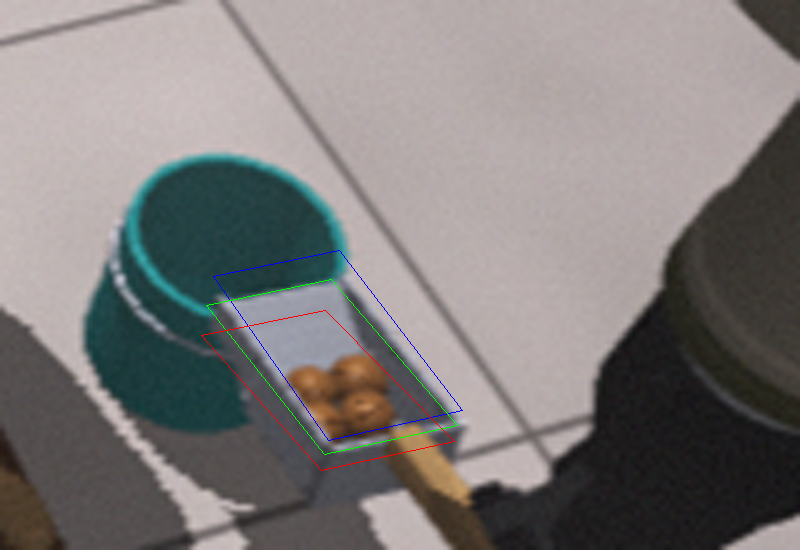

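Request:
servo_tool --plan '[[[0, 0, 0, -0.5, 0], [0, -0.4, 0.5, -0.5, 0], [0, -0.4, 0.6, 0, 0], [0, 0, 0, 0, 0], [0, 0, 0, 0, 0]]]'

```text
time_s: 13.3
tool_pos: [0.7564, 0.1999, 0.171]
eef_rot: [-0.678, 0.735, -0.006, -0.005]
ft_force: [0.4, -0.0, -0.1]
opening: 0.0082
```

```bash
python3 fit.py pics/f7.png 10 15 20
```

```text
t 13.35 pos [0.7563 0.2001 0.1709] xang -94.7 tilt 0.95 F [-1.08 -0.07 -2.17] T [ 0.03 -0.22 -0.03] open 0.0083
10.0 lip [0.56544819 0.21405009 0.13646899]
15.0 lip [0.56942248 0.21375945 0.12010654]
20.0 lip [0.57480392 0.21336591 0.10415366]
```

View pics/f7.png

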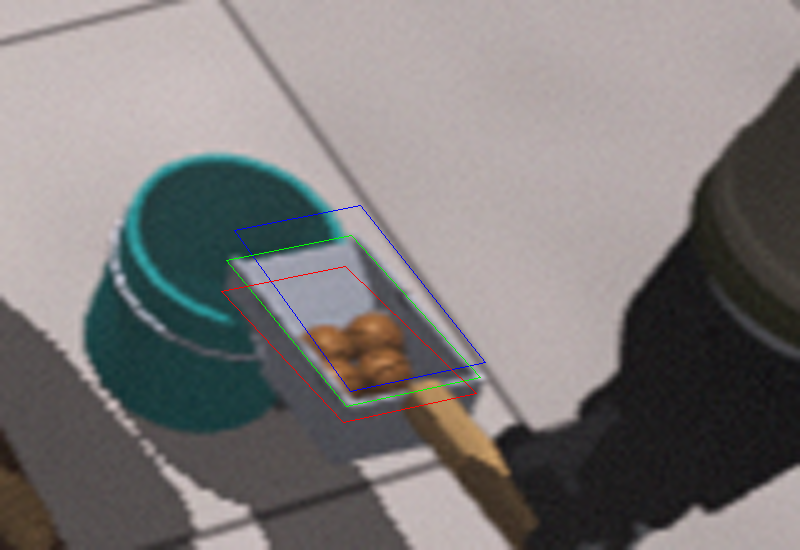

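Request:
servo_tool --plan '[[[0, 0.1, 0.2, 0.6, 0], [0, 0, 0.2, 0.6, 0], [0, 0, 0, 0, 0], [0, 0, 0, 0, 0]]]'

```text
time_s: 13.75
tool_pos: [0.7517, 0.1985, 0.1569]
eef_rot: [-0.678, 0.735, -0.006, -0.006]
ft_force: [-0.5, 0.7, -1.4]
opening: 0.0086
```

Request:
servo_tool --plan '[[[0, 0, 0, 0, 0], [0, 0, 0, 0, 0], [0, 0, 0, 0, 0], [0, 0, 0, 0, 0]]]' --force 20

```text
time_s: 14.15
tool_pos: [0.7518, 0.1982, 0.1568]
eef_rot: [-0.677, 0.735, -0.006, -0.006]
ft_force: [-0.2, -0.7, -2.6]
opening: 0.0085
```

```bash
python3 fit.py pics/f8.png 15 20 25
```

```text
t 14.2 pos [0.7518 0.1982 0.1569] xang -94.7 tilt 0.99 F [-0.06  0.35 -2.55] T [ 0.01 -0.08  0.05] open 0.0082
15.0 lip [0.56494172 0.21188164 0.10604286]
20.0 lip [0.57032316 0.2114881  0.09008998]
25.0 lip [0.5770708  0.21099464 0.07466808]
```

View pics/f8.png

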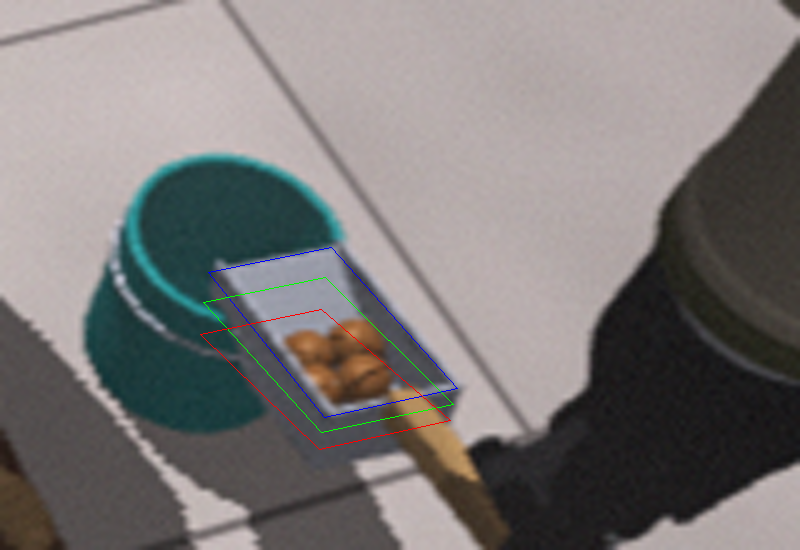

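Request:
servo_tool --plan '[[[11, 0, 0, 0, 0], [12, 0, 0, 0, 0], [13, 0, 0, 0, 0], [14, 0, 0, 0, 0], [14, 0, 0, 0, 0]]]' --force 20

```text
time_s: 14.7
tool_pos: [0.7519, 0.1984, 0.157]
eef_rot: [-0.678, 0.735, -0.006, -0.006]
ft_force: [-0.5, 0.5, -1.4]
opening: 0.0122
```

```bash
python3 fit.py pics/f9.png 15 20 25
```

```text
t 14.75 pos [0.7519 0.1983 0.1571] xang -94.7 tilt 0.99 F [-1.07  0.14 -2.21] T [ 0.01 -0.17 -0.02] open 0.012
15.0 lip [0.56502276 0.21199847 0.10623482]
20.0 lip [0.5704042  0.21160493 0.09028194]
25.0 lip [0.57715185 0.21111147 0.07486005]
```

View pics/f9.png

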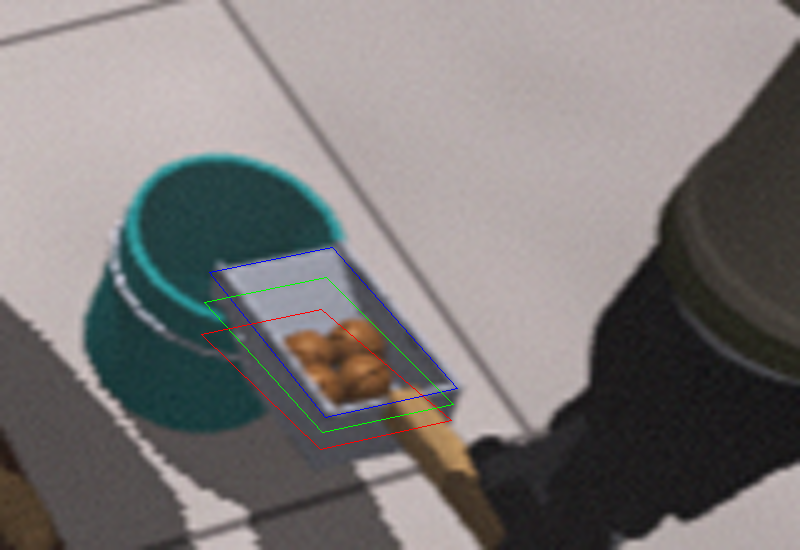

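Request:
servo_tool --plan '[[[14.5, 0, 0, 0, 0], [15, 0, 0, 0, 0], [15, 0, 0, 0, 0], [15.5, 0, 0, 0, 0], [15.5, 0, 0, 0, 0]]]' --force 20

```text
time_s: 15.25
tool_pos: [0.7518, 0.1984, 0.1571]
eef_rot: [-0.678, 0.735, -0.006, -0.006]
ft_force: [0.1, -0.2, -1.1]
opening: 0.0135
```

```bash
python3 fit.py pics/f10.png 15 20 25
```

```text
t 15.3 pos [0.7518 0.1984 0.1571] xang -94.7 tilt 0.98 F [-0.86 -0.93 -1.79] T [ 0.08 -0.01  0.  ] open 0.0131
15.0 lip [0.56491236 0.21204093 0.10632799]
20.0 lip [0.5702938  0.21164739 0.09037511]
25.0 lip [0.57704144 0.21115393 0.07495321]
```

View pics/f10.png

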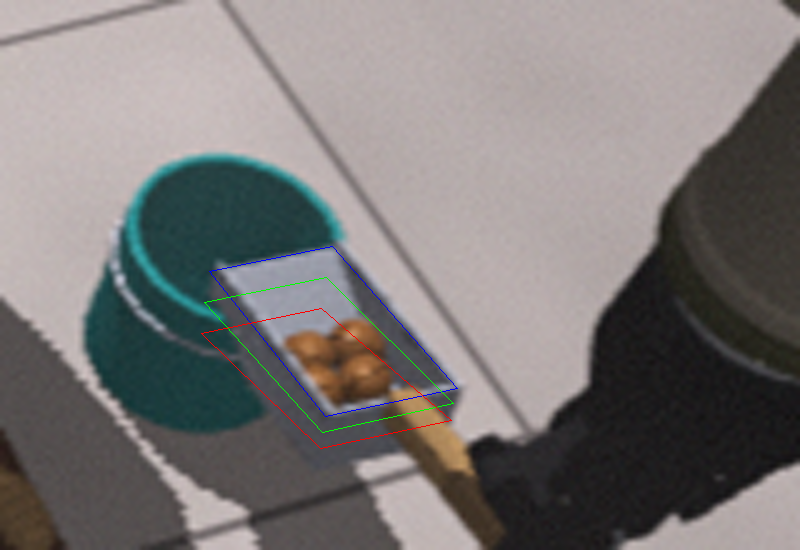

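Request:
servo_tool --plan '[[[15, 0, 0.1, -0.4, 0], [15, 0, 0.2, -0.4, 0], [15, 0, 0.2, -0.4, 0], [15, 0, 0.2, -0.4, 0], [15, 0, 0.2, -0.4, 0], [15, 0, 0, 0, 0]]]' --force 20

```text
time_s: 15.9
tool_pos: [0.7422, 0.1997, 0.1798]
eef_rot: [-0.678, 0.735, -0.006, -0.006]
ft_force: [-1.1, -0.3, -1.6]
opening: 0.0131
```

```bash
python3 fit.py pics/f11.png 15 20 25
```

```text
t 15.95 pos [0.7422 0.1996 0.1794] xang -94.7 tilt 0.97 F [-0.29 -0.42 -1.08] T [ 0.02 -0.07  0.  ] open 0.0131
15.0 lip [0.55534985 0.21329047 0.12863197]
20.0 lip [0.5607313  0.21289692 0.1126791 ]
25.0 lip [0.56747894 0.21240347 0.0972572 ]
```

View pics/f11.png

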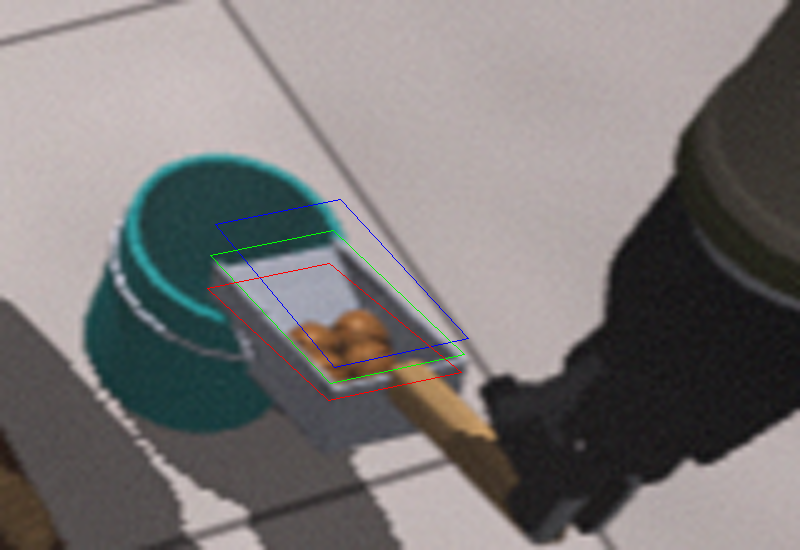

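Request:
servo_tool --plan '[[[15, 0, 0.2, -0.4, 0], [15, 0, 0.2, -0.5, 0], [15, 0, 0.2, -0.5, 0], [15, 0, 0.2, -0.5, 0], [15, 0, 0.2, -0.5, 0], [15, 0, 0.2, -0.5, 0], [15, 0, 0.2, -0.4, 0], [15, 0, 0, 0, 0]]]' --force 20

```text
time_s: 16.75
tool_pos: [0.727, 0.2015, 0.2154]
eef_rot: [-0.678, 0.735, -0.006, -0.006]
ft_force: [-0.3, -0.1, -1.3]
opening: 0.0132
```

```bash
python3 fit.py pics/f12.png 25 30 35
```

```text
t 16.8 pos [0.727  0.2014 0.2151] xang -94.7 tilt 0.98 F [-0.5   0.5  -1.06] T [-0.   -0.16 -0.  ] open 0.0131
25.0 lip [0.55226464 0.21419313 0.13286623]
30.0 lip [0.56032713 0.21360352 0.11809268]
35.0 lip [0.56964312 0.21292225 0.10407992]
```

View pics/f12.png

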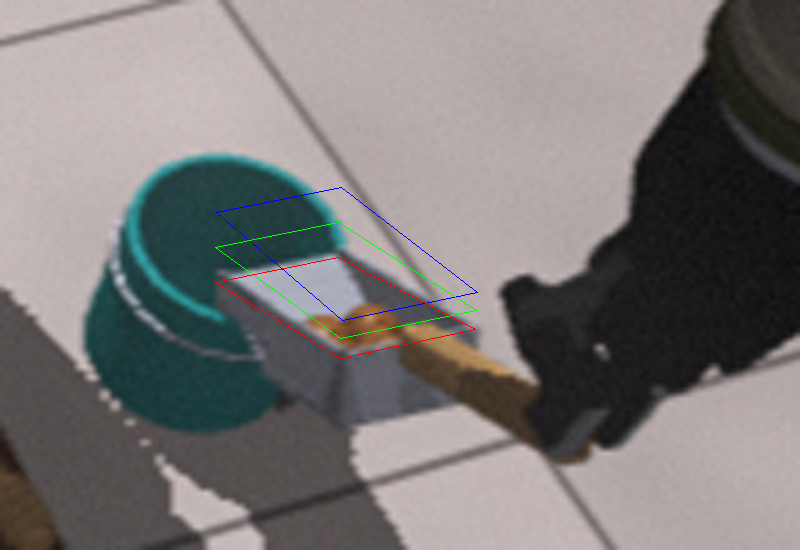

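Request:
servo_tool --plan '[[[15, 0, 0.4, -0.5, 0], [15, 0, 0.5, -0.5, 0], [15, 0, 0.5, -0.5, 0], [15, 0, 0.5, -0.5, 0], [15, 0, 0.5, -0.5, 0], [15, 0, 0.5, -0.5, 0], [15, 0, 0.5, -0.4, 0], [15, 0, 0, 0, 0]]]' --force 20

```text
time_s: 17.6
tool_pos: [0.6897, 0.2052, 0.2521]
eef_rot: [-0.678, 0.735, -0.006, -0.006]
ft_force: [-0.1, -0.5, -1.1]
opening: 0.0131
```

```bash
python3 fit.py pics/f13.png 40 45 50
```

```text
t 17.65 pos [0.69   0.2051 0.2517] xang -94.7 tilt 0.99 F [ 0.7   0.64 -1.63] T [ 0.08 -0.16  0.03] open 0.0134
40.0 lip [0.5431288  0.21582271 0.12758923]
45.0 lip [0.55473007 0.21497431 0.11541138]
50.0 lip [0.56734573 0.21405173 0.10429369]
```

View pics/f13.png

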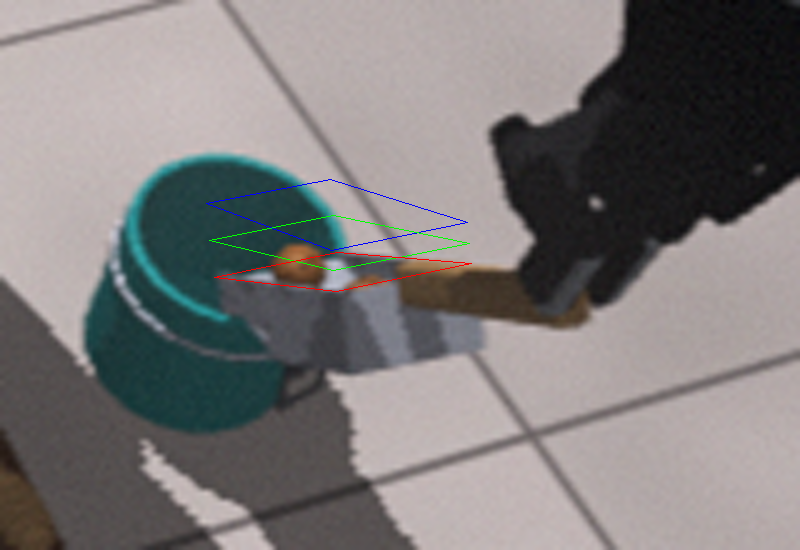

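Request:
servo_tool --plan '[[[15, 0, 0.5, -0.4, 0], [15, 0, 0.5, -0.4, 0], [15, 0, 0.5, -0.4, 0], [15, 0, 0.6, -0.3, 0], [15, 0, 0.6, -0.3, 0], [15, 0, 0.6, -0.3, 0], [15, 0, 0.6, -0.3, 0], [15, 0, 0.6, -0.2, 0], [15, 0, 0, 0, 0], [15, 0, 0, 0, 0]]]' --force 20

```text
time_s: 18.65
tool_pos: [0.6408, 0.2094, 0.2796]
eef_rot: [-0.678, 0.735, -0.006, -0.006]
ft_force: [0.3, -0.9, -0.4]
opening: 0.0135
```

```bash
python3 fit.py pics/f14.png 60 65 70
```

```text
t 18.7 pos [0.6409 0.2095 0.2797] xang -94.7 tilt 1.01 F [ 0.17 -0.39 -0.58] T [ 0.03 -0.09 -0.03] open 0.0133
60.0 lip [0.54609594 0.21646051 0.11352489]
65.0 lip [0.56115154 0.2153595  0.10605992]
70.0 lip [0.57679873 0.21421522 0.09993904]
```

View pics/f14.png

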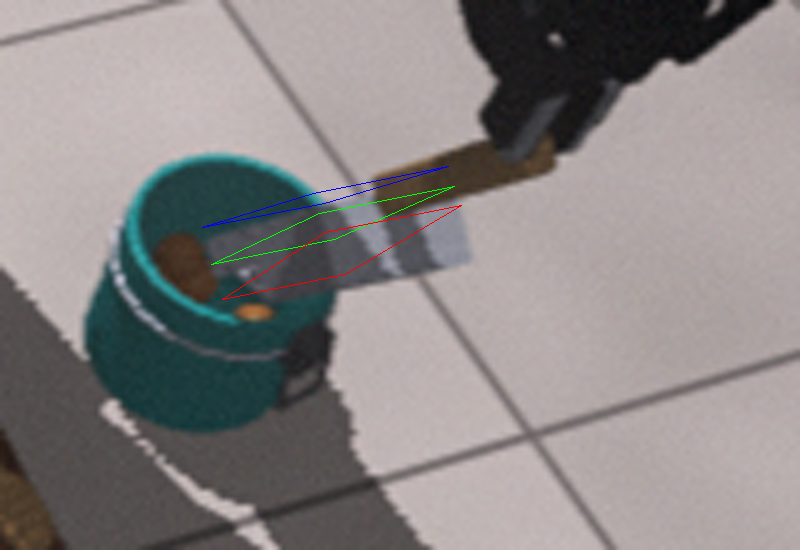

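Request:
servo_tool --plan '[[[15, 0, 0.5, -0.1, 0], [15, 0, 0.5, -0.1, 0], [15, 0, 0.3, -0.1, 0], [15, 0, 0, 0, 0], [15, 0, 0, 0, 0]]]' --force 20

```text
time_s: 19.2
tool_pos: [0.6269, 0.2105, 0.2822]
eef_rot: [-0.677, 0.735, -0.006, -0.007]
ft_force: [0.5, 0.2, -2.1]
opening: 0.0133
```

```bash
python3 -c "
from h import *
state()
a=env.grab_frame('scene');cv2.imwrite('pics/s15.png',cv2.resize(a[160:250,390:500],(770,600)[0:2],interpolation=2))
for d in env.pinpoint('scene','nut0_center'): print(d)
"
```

```text
t 19.2 pos [0.6269 0.2105 0.2822] xang -94.7 tilt 1.03 F [ 0.47  0.2  -2.1 ] T [ 0.   -0.09 -0.01] open 0.0133
```

View pics/s15.png

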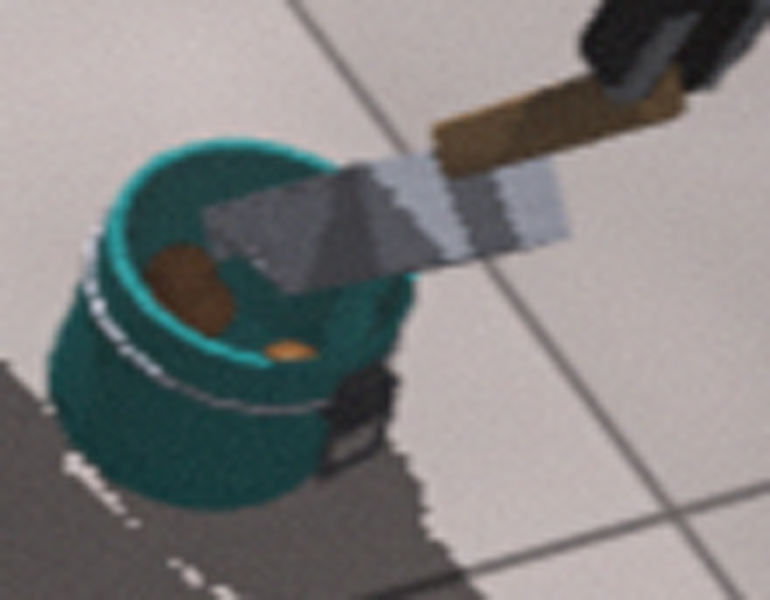

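Request:
servo_tool --plan '[[[14, 0, 0, -0.5, 0], [13, 0, 0, -1, 0], [12, 0, 0, -1, 0], [12, 0, 0, -1.5, 0], [12, 0, 0, -1.5, 0], [12, 0, 0, -1, 0], [12, 0, 0, -0.5, 0], [12, 0, 0, 0, 0]]]' --force 40

```text
time_s: 20.1
tool_pos: [0.6277, 0.212, 0.3595]
eef_rot: [-0.677, 0.736, -0.006, -0.005]
ft_force: [0.0, 0.3, -1.3]
opening: 0.0117
```

```bash
python3 -c "
from h import *
state()
a=env.grab_frame('scene');cv2.imwrite('pics/s16.png',cv2.resize(a[130:250,390:520],(650,600),interpolation=2))
for d in env.pinpoint('scene','nut0_center'): print(d)
for d in env.spot_in('scene','nut0_center'): print(d)
"
```

```text
t 20.1 pos [0.6277 0.212  0.3595] xang -94.7 tilt 0.94 F [ 0.02  0.27 -1.31] T [ 0.08 -0.06 -0.02] open 0.0117
{'bbox': [336.3, 226.2, 364.9, 260.0], 'score': 0.72}
```

View pics/s16.png

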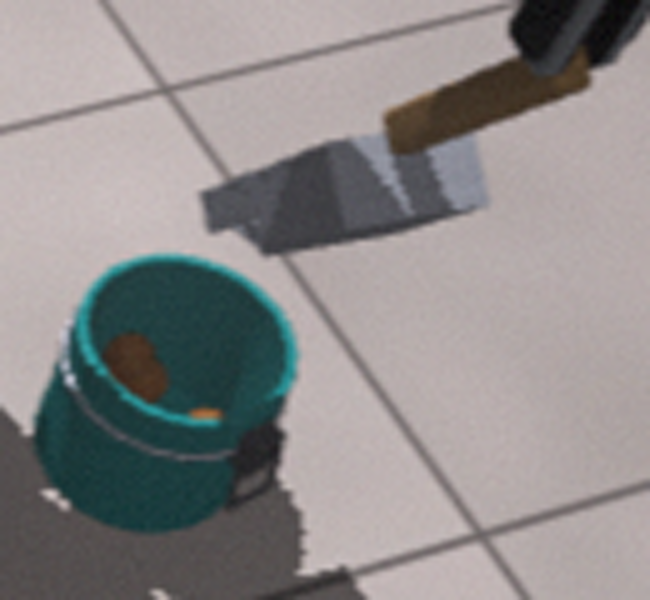

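Request:
servo_tool --plan '[[[8, 1, 0, 0, 0], [8, 2, 0.2, 0, 0], [8, 2.5, 0.2, 0, 0], [8, 2.5, 0.2, 0, 0], [8, 2.5, 0.2, 0, 0], [8, 2.5, 0.3, 0, 0], [8, 2.5, 0.3, 0, 0], [8, 2.5, 0.3, 0, 0], [8, 2.5, 0.3, 0, 0], [8, 2.5, 0.3, 0, 0], [8, 2.5, 0.3, 0, 0], [8, 2.5, 0.3, 0, 0], [8, 2.5, 0.2, 0, 0], [8, 2.5, 0.2, 0, 0], [8, 2.5, 0.1, 0, 0], [8, 2.5, 0.1, 0, 0], [8, 1, 0.1, 0, 0], [8, 0, 0, 0, 0], [8, 0, 0, 0, 0]]]' --force 60

```text
time_s: 22.15
tool_pos: [0.5464, -0.2023, 0.3557]
eef_rot: [-0.673, 0.739, -0.002, -0.013]
ft_force: [0.8, 0.3, -1.8]
opening: 0.0108
```

```bash
python3 -c "
from h import *
state()
a=env.grab_frame('scene');cv2.imwrite('pics/s17.png',a)
b=env.grab_frame('top');cv2.imwrite('pics/t17.png',np.hstack([cv2.resize(b[160:230,140:210],(490,490),interpolation=2),cv2.resize(a[170:250,390:450],(310,413)[0:2],interpolation=2)[:490] if 0 else np.zeros((490,10,3),np.uint8)]))
"
```

```text
t 22.15 pos [ 0.5464 -0.2023  0.3557] xang -95.3 tilt 1.54 F [ 0.83  0.29 -1.84] T [ 0.12 -0.11 -0.01] open 0.0108
```

View pics/s17.png

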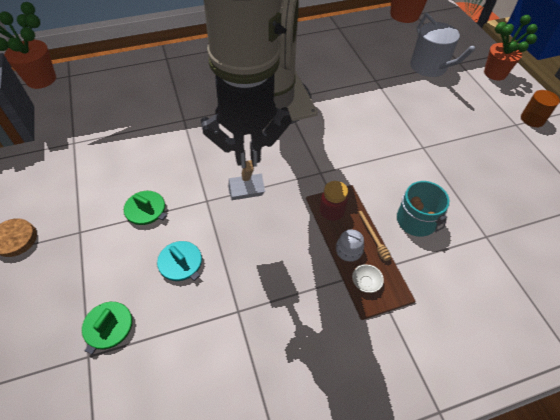

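View pics/t17.png

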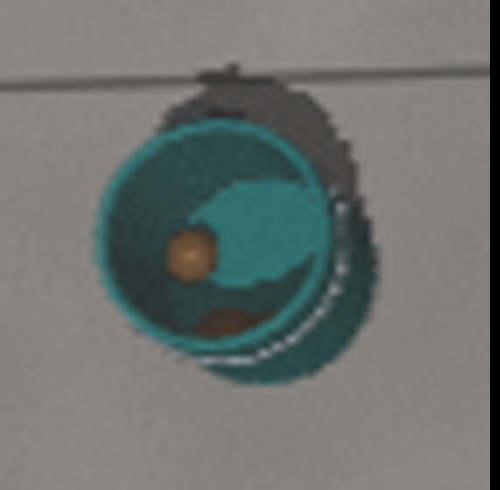

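```bash
python3 -c "
from h import *
a=cv2.imread('pics/s17.png')[175:245,390:455]
a=cv2.resize(a,(600,646)[0:2],interpolation=2)[:560]
b=cv2.imread('pics/t17.png')
g=lambda i:np.clip((i/255.)**.5*255,0,255).astype(np.uint8)
cv2.imwrite('pics/j17.png',cv2.resize(np.hstack([g(a),g(cv2.resize(b[100:400,80:400],(560,560)))]),(800,386)))
"
```

```text
(no output)
```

View pics/j17.png

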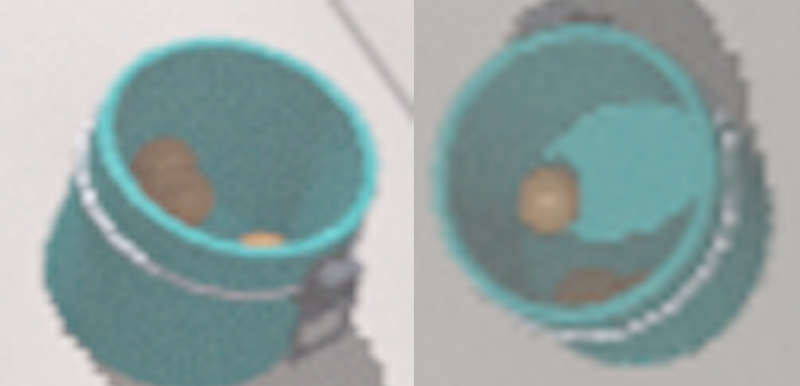

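```bash
python3 -c "
from h import *
cs,ct=cam('scene'),cam('top')
for z in (.018,.04):
  for uv in ((415.9,201.7),(419,205.6),(431.3,212.7)): print('s',z,np.round(onz(cs,uv,z)-[.541,.209,0],3))
  for uv in ((167.3,196),(172.3,208.4),(177.6,207.4)): print('t',z,np.round(onz(ct,uv,z)-[.541,.209,0],3))
K,Rm,t=cs;print(-Rm.T@t);K,Rm,t=ct;print(-Rm.T@t)
state()
import cv2
a=cv2.imread('pics/s17.png')[120:240,200:300];cv2.imwrite('pics/sc17.png',cv2.resize(a,(500,600),interpolation=2))
"
```

```text
s 0.018 [-0.04   0.019  0.018]
s 0.018 [-0.027  0.021  0.018]
s 0.018 [0.001 0.039 0.018]
t 0.018 [0.008 0.031 0.018]
t 0.018 [-0.032  0.014  0.018]
t 0.018 [-0.03  -0.002  0.018]
s 0.04 [-0.027  0.005  0.04 ]
s 0.04 [-0.015  0.007  0.04 ]
s 0.04 [0.013 0.025 0.04 ]
t 0.04 [0.003 0.024 0.04 ]
t 0.04 [-0.037  0.008  0.04 ]
t 0.04 [-0.034 -0.008  0.04 ]
[ 0.99179663 -0.30021889  0.86427277]
[ 0.26990991 -0.12446953  1.25281691]
t 22.25 pos [ 0.5466 -0.2017  0.3558] xang -95.3 tilt 1.54 F [-0.46 -0.38 -0.95] T [ 0.02 -0.08 -0.05] open 0.011
```

View pics/sc17.png

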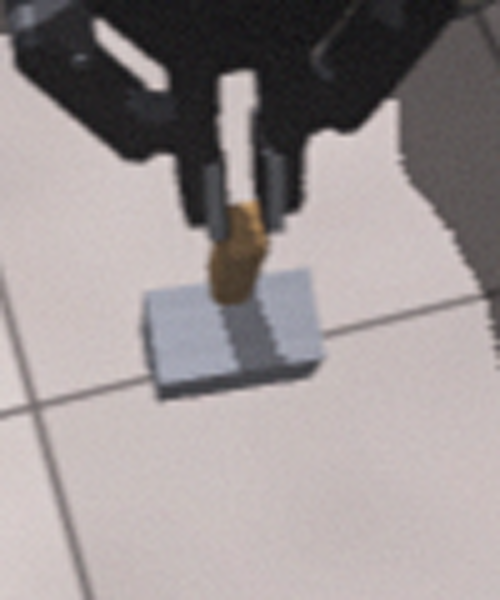

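Request:
servo_tool --plan '[[[8, 0, 0, 1, 0], [8, 0, 0, 2, 0], [8, 0, 0, 2, 0], [8, 0, 0, 2, 0], [8, 0, 0, 2, 0], [8, 0, 0, 2, 0], [8, 0, 0, 2, 0], [8, 0, 0, 1.5, 0], [8, 0, 0, 0.5, 0], [8, 0, 0, 0, 0], [8, 0, 0, 0, 0]]]'

```text
time_s: 23.35
tool_pos: [0.5454, -0.1923, 0.1951]
eef_rot: [-0.68, 0.733, -0.0, -0.012]
ft_force: [-0.5, -0.2, -2.0]
opening: 0.0111
```

```bash
cat > look.py <<'E'
from h import *
import sys
state()
x0,y0,x1,y1=map(int,sys.argv[2:6])
a=env.grab_frame('scene'); cv2.imwrite(sys.argv[1],cv2.resize(a[y0:y1,x0:x1],None,fx=5,fy=5,interpolation=2))
E
python3 look.py pics/s18.png 190 150 310 265
```

```text
t 23.35 pos [ 0.5454 -0.1923  0.1951] xang -94.3 tilt 1.38 F [-0.52 -0.2  -2.04] T [ 0.05 -0.08 -0.04] open 0.0111
```

View pics/s18.png

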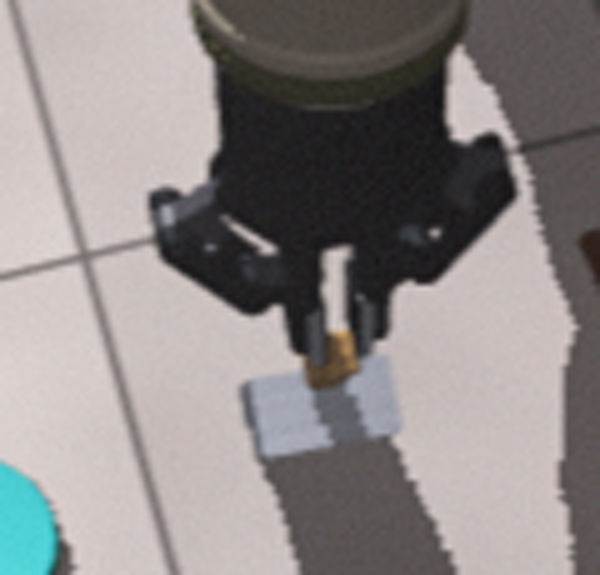

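Request:
servo_tool --plan '[[[14.5, 0, 0, 0, 0], [14.5, 0, 0, 0.4, 0], [14.5, 0, 0, 0.4, 0], [14.5, 0, -0.1, 0.4, 0], [14.5, 0, -0.3, 0.4, 0], [14.5, 0, -0.5, 0.2, 0], [14.5, 0, -0.5, 0.2, 0], [14.5, 0, -0.5, 0.3, 0], [14.5, 0, -0.5, 0.3, 0], [14.5, 0, -0.5, 0.3, 0], [14.5, 0, 0, 0, 0]]]' --force 20

```text
time_s: 24.5
tool_pos: [0.5786, -0.1958, 0.1659]
eef_rot: [-0.68, 0.733, -0.002, -0.011]
ft_force: [-0.6, -0.2, 0.6]
opening: 0.0125
```

```bash
python3 look.py pics/s19.png 190 150 310 265
```

```text
t 24.5 pos [ 0.5786 -0.1958  0.1659] xang -94.3 tilt 1.26 F [-0.56 -0.23  0.59] T [-0.03  0.07  0.02] open 0.0125
```

View pics/s19.png

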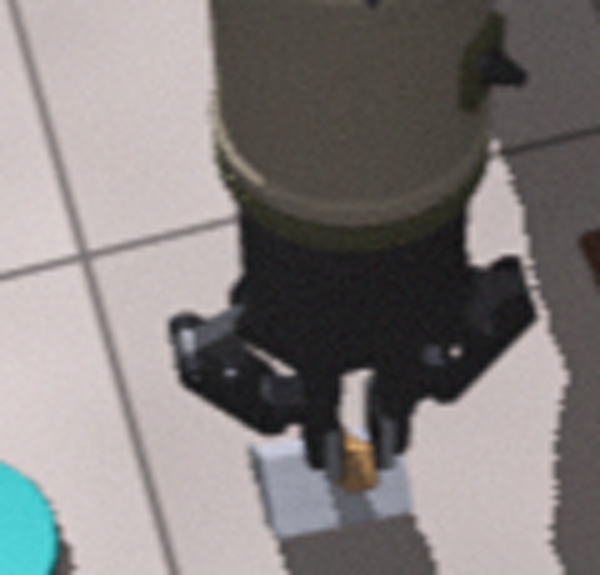

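Request:
servo_tool --plan '[[[14.5, 0, -0.5, 0.3, 0], [14.5, 0, -0.5, 0.3, 0], [14.5, 0, -0.5, 0.4, 0], [14.5, 0, -0.5, 0.4, 0], [14.5, 0, -0.5, 0.4, 0], [14.5, 0, -0.5, 0.4, 0], [14.5, 0, -0.5, 0.5, 0], [14.5, 0, -0.5, 0.5, 0], [14.5, 0, -0.5, 0.5, 0], [14.5, 0, -0.5, 0.5, 0], [14.5, 0, 0, 0, 0]]]' --force 20

```text
time_s: 25.65
tool_pos: [0.6328, -0.2007, 0.1202]
eef_rot: [-0.68, 0.733, -0.003, -0.01]
ft_force: [0.1, 0.1, 1.1]
opening: 0.0122
```

```bash
python3 look.py pics/s20.png 190 160 310 275
```

```text
t 25.65 pos [ 0.6328 -0.2007  0.1202] xang -94.3 tilt 1.23 F [0.15 0.06 1.13] T [-0.01  0.02  0.03] open 0.0122
```

View pics/s20.png

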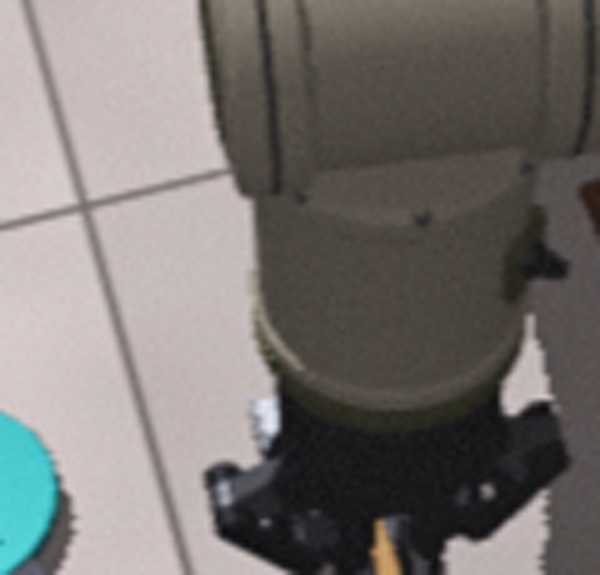

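Request:
servo_tool --plan '[[[14.5, 0, -0.5, 0.5, 0], [14.5, 0, -0.5, 0.5, 0], [14.5, 0, -0.5, 0.5, 0], [14.5, 0, -0.5, 0.5, 0], [14.5, 0, -0.5, 0.5, 0], [14.5, 0, -0.4, 0.5, 0], [14.5, 0, -0.4, 0.5, 0], [14.5, 0, -0.3, 0.5, 0], [14.5, 0, -0.3, 0.5, 0], [14.5, 0, -0.2, 0.5, 0], [14.5, 0, -0.2, 0.5, 0], [14.5, 0, -0.2, 0.5, 0], [14.5, 0, 0, 0, 0], [14.5, 0, 0, 0, 0]]]' --force 20

```text
time_s: 27.1
tool_pos: [0.68, -0.2056, 0.0542]
eef_rot: [-0.68, 0.733, -0.003, -0.011]
ft_force: [0.8, -0.9, 0.6]
opening: 0.0128
```

```bash
python3 look.py pics/s21.png 200 200 320 315; python3 -c "
from h import *
cv2.imwrite('pics/w21.png',env.grab_frame('wrist'))"
```

```text
t 27.1 pos [ 0.68   -0.2056  0.0542] xang -94.3 tilt 1.26 F [ 0.78 -0.94  0.6 ] T [ 0.02 -0.04 -0.02] open 0.0128
```

View pics/s21.png

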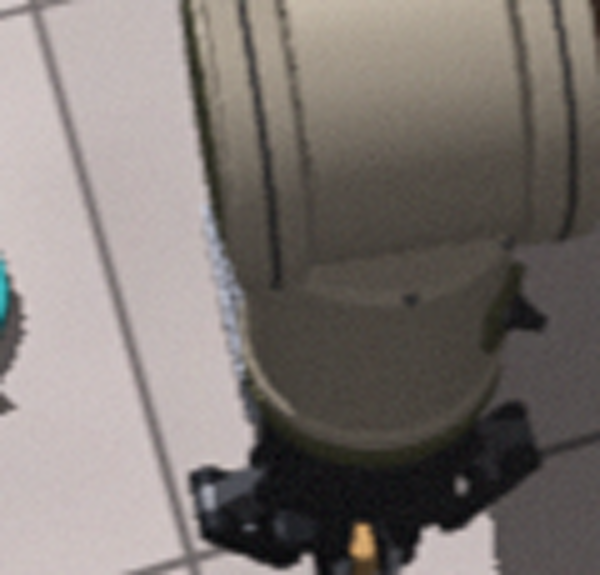

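View pics/w21.png

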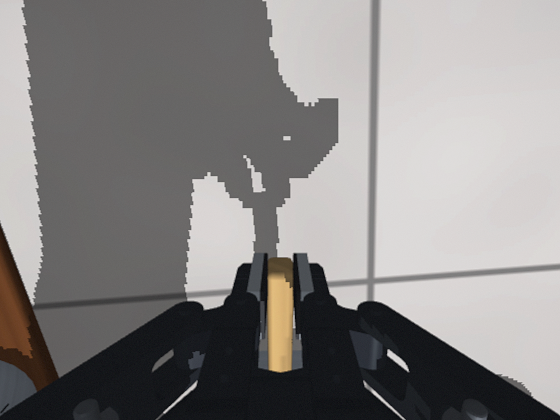

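Request:
servo_tool --plan '[[[14.5, 0, -0.1, 0.4, 0], [14.5, 0, -0.1, 0.4, 0], [14.5, 0, -0.1, 0.4, 0], [14.5, 0, 0, 0.3, 0], [14.5, 0, 0, 0.2, 0], [14.5, 0, 0, 0, 0]]]' --force 20

```text
time_s: 27.8
tool_pos: [0.6838, -0.2064, 0.0367]
eef_rot: [-0.68, 0.733, -0.004, -0.01]
ft_force: [0.5, 0.1, 1.5]
opening: 0.0124
```

```bash
python3 look.py pics/s22.png 200 200 320 315; python3 -c "
from h import *
print(env.get_obs()['ft_force'],env.get_obs()['ft_torque'])"
```

```text
t 27.8 pos [ 0.6838 -0.2064  0.0367] xang -94.3 tilt 1.22 F [0.48 0.14 1.49] T [ 0.02 -0.03 -0.06] open 0.0124
[0.94232021 0.25969901 0.29986343] [ 0.02339019  0.01669173 -0.03767841]
```

View pics/s22.png

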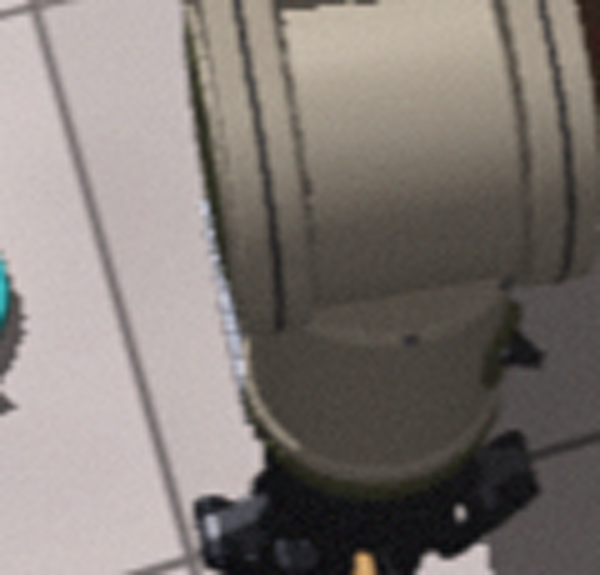

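Request:
servo_tool --plan '[[[17, 0, 0, 0.1, 0], [20, 0, 0, 0, 0], [30, 0, 0, 0, 0], [45, 0, 0, 0, 0], [45, 0, 0, 0, 0], [45, 0, 0, -1, 0], [45, 0, 0, -2.5, 0], [45, 0, 0, -2.5, 0], [45, 0, 0, -2.5, 0], [45, 0, 0, -2.5, 0], [45, 0, 0, -2.5, 0], [45, 0, 0, 0, 0], [45, 0, 0, 0, 0]]]'

```text
time_s: 29.15
tool_pos: [0.6843, -0.2036, 0.1807]
eef_rot: [-0.68, 0.733, -0.004, -0.01]
ft_force: [0.4, -0.1, -0.6]
opening: 0.0388
```

```bash
python3 -c "
from h import *
go([.481,-.361,.2],-58.5)
a=env.grab_frame('wrist'); cv2.imwrite('pics/w23.png',a)"; python3 look.py pics/s23.png 150 220 310 330
```

```text
t 29.15 pos [ 0.6843 -0.2036  0.1807] xang -94.3 tilt 1.22 F [ 0.41 -0.13 -0.55] T [-0.05  0.06 -0.03] open 0.0388
shift cm in tool [17.26 19.1  -1.43]
turn -0.625
t 29.2 pos [ 0.6846 -0.2036  0.1811] xang -94.3 tilt 1.21 F [0.09 0.53 0.46] T [ 0.05 -0.05 -0.06] open 0.0385
```

View pics/w23.png

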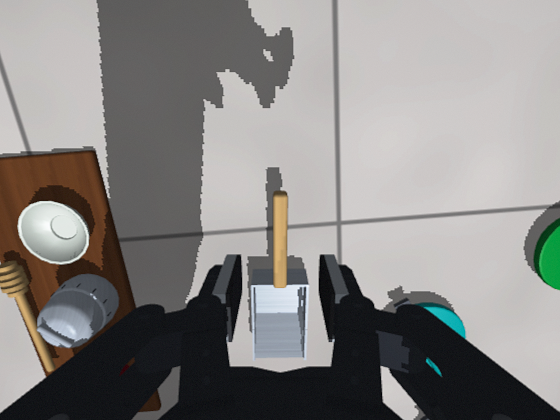

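View pics/s23.png

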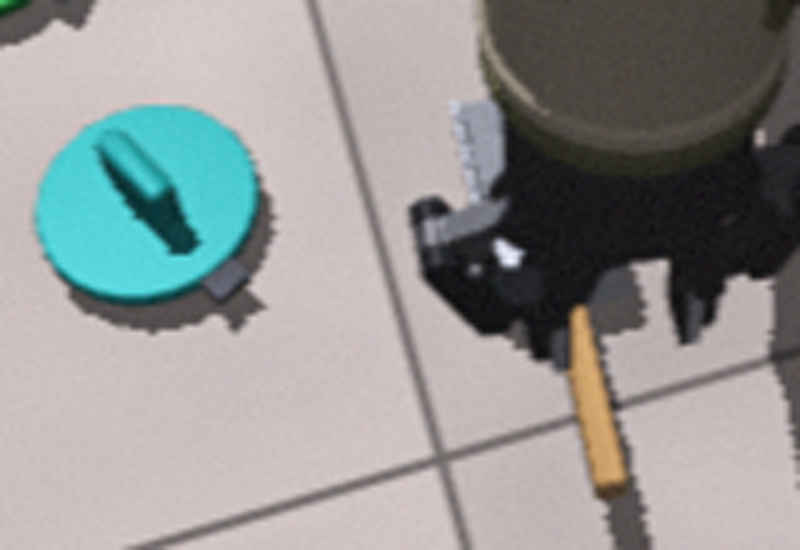

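Request:
servo_tool --plan '[[[45, 0, 0, -0.5, -0.125], [45, 0, 0, -0.5, -0.125], [45, 0, 0, -0.5, -0.125], [45, 0, 0, 0, -0.125], [45, 0, 0, 0, -0.125], [45, 0, 0, 0, 0]]]'

```text
time_s: 29.85
tool_pos: [0.6818, -0.2028, 0.1894]
eef_rot: [0.878, -0.478, -0.005, 0.012]
ft_force: [-0.5, -0.5, -0.6]
opening: 0.0386
```

```bash
python3 -c "
from h import *
go([.481,-.361,.17],-58.5)"
```

```text
t 29.85 pos [ 0.6818 -0.2028  0.1894] xang -57.1 tilt 1.48 F [-0.51 -0.53 -0.59] T [-0.01 -0.04 -0.02] open 0.0386
shift cm in tool [ 2.38 25.39  2.6 ]
turn 0.024
```

Request:
servo_tool --plan '[[[45, 0.1, 1.5, 0, 0.02], [45, 0.2, 2.4, 0.2, 0], [45, 0.2, 2.4, 0.3, 0], [45, 0.2, 2.4, 0.3, 0], [45, 0.2, 2.4, 0.3, 0], [45, 0.2, 2.4, 0.3, 0], [45, 0.2, 2.4, 0.3, 0], [45, 0.2, 2.4, 0.3, 0], [45, 0.2, 2.4, 0.3, 0], [45, 0.2, 2.4, 0.3, 0], [45, 0.2, 1.5, 0, 0], [45, 0.1, 0.5, 0, 0], [45, 0, 0, 0, 0], [45, 0, 0, 0, 0]]]'

```text
time_s: 31.25
tool_pos: [0.4653, -0.3515, 0.1603]
eef_rot: [0.861, -0.508, -0.011, 0.011]
ft_force: [0.3, -0.1, 0.6]
opening: 0.0387
```

```bash
python3 -c "
from h import *
go([.481,-.361,.12],-58.5)
c=cam('wrist')
a=env.grab_frame('wrist'); cv2.imwrite('pics/w24.png',a)
for n,z in (('lid_grip',.041),('lid_tongue',.015),('lid',0)):
  for d in env.pinpoint('wrist',n)[:2]: print(n,d['score'],d['uv'],onz(c,d['uv'],z))
"
```

```text
t 31.25 pos [ 0.4653 -0.3515  0.1603] xang -61.1 tilt 1.81 F [ 0.32 -0.15  0.58] T [-0.04 -0.02  0.01] open 0.0387
shift cm in tool [ 1.63 -1.04  3.99]
turn -0.046
lid_grip 0.95 [303.2, 186.2] [ 0.48279894 -0.36294926  0.041     ]
lid_grip 0.67 [536.4, 178.0] [ 0.58297826 -0.52904509  0.041     ]
lid_tongue 0.95 [250.2, 294.5] [ 0.3474883  -0.37886958  0.015     ]
lid_tongue 0.65 [306.7, 114.4] [ 0.53415315 -0.33827715  0.015     ]
lid 0.97 [263.3, 324.1] [ 0.30898106 -0.41390222  0.        ]
lid 0.94 [506.0, 165.2] [ 0.58549114 -0.52921939  0.        ]
```

View pics/w24.png

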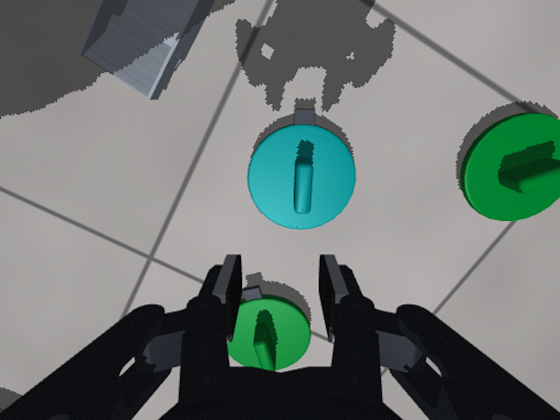

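```bash
python3 -c "
from h import *
c=cam('wrist')
A=onz(c,(301.8,176.5),.02);B=onz(c,(305,117),.0155);C=onz(c,(302.5,211),.052);D=onz(c,(304.5,162),.052)
print(A,B,C,D,np.degrees(np.arctan2(*(B-A)[1::-1])),np.degrees(np.arctan2(*(D-C)[1::-1])))
go([.482,-.362,.1],-58.5)
"
python3 - <<'E'
import cv2
a=cv2.imread('pics/w24.png')[90:240,230:380];cv2.imwrite('pics/w24c.png',cv2.resize(a,(600,600),interpolation=2))
E
```

```text
[ 0.48554963 -0.36120958  0.02      ] [ 0.53155253 -0.33786161  0.0155    ] [ 0.46640907 -0.37097876  0.052     ] [ 0.50272712 -0.35158272  0.052     ] 26.909272461527213 28.104919021217523
t 31.45 pos [ 0.4653 -0.3514  0.1603] xang -61.1 tilt 1.82 F [ 0.5   0.54 -0.18] T [ 0.06 -0.01  0.02] open 0.0386
shift cm in tool [ 1.79 -1.13  5.98]
turn -0.045
```

View pics/w24c.png

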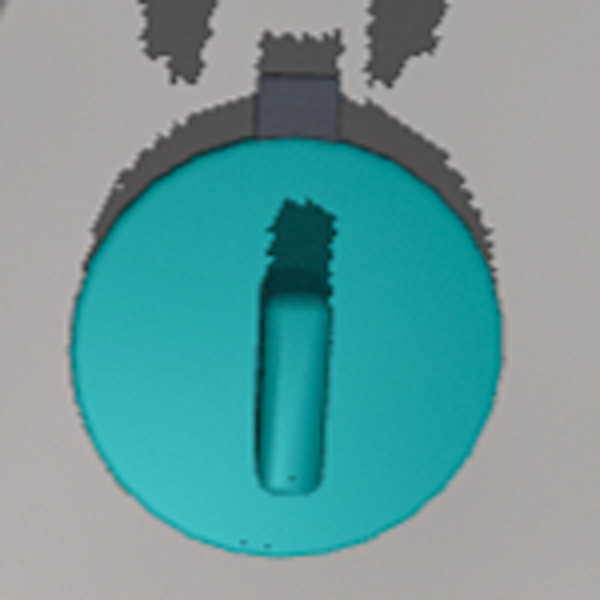

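Request:
servo_tool --plan '[[[45, 0.6, -0.4, 0, 0], [45, 0.6, -0.4, 1, 0], [45, 0.5, -0.3, 1.5, 0], [45, 0.1, 0, 1.5, 0], [45, 0, 0, 1.5, 0], [45, 0, 0, 1, 0], [45, 0, 0, 0, 0], [45, 0, 0, 0, 0]]]'

```text
time_s: 32.25
tool_pos: [0.4833, -0.3614, 0.0857]
eef_rot: [0.862, -0.507, -0.014, 0.01]
ft_force: [1.1, 0.0, 0.0]
opening: 0.0387
```

```bash
python3 -c "
from h import *
go([.484,-.362,.028],-62)
a=env.grab_frame('wrist'); cv2.imwrite('pics/w25.png',a)
"
```

```text
t 32.25 pos [ 0.4833 -0.3614  0.0857] xang -60.9 tilt 1.97 F [1.15 0.03 0.04] T [ 0.01 -0.01 -0.04] open 0.0387
shift cm in tool [ 0.16 -0.21  5.76]
turn 0.018
```

View pics/w25.png

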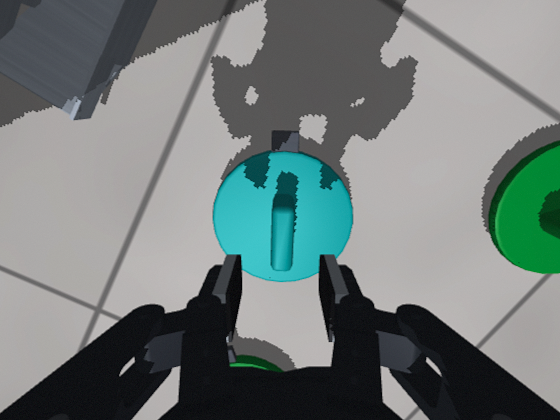

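Request:
servo_tool --plan '[[[45, 0.1, -0.1, 1, 0.018], [45, 0.05, -0.1, 1.5, 0], [45, 0, 0, 1.5, 0], [45, 0, 0, 1, 0], [45, 0, 0, 0.7, 0], [45, 0, 0, 0, 0]]]'

```text
time_s: 32.9
tool_pos: [0.4841, -0.3623, 0.0242]
eef_rot: [0.857, -0.516, -0.013, 0.011]
ft_force: [0.4, 1.6, 0.5]
opening: 0.0384
```

```bash
python3 -c "
from h import *
go([.484,-.362,.026],-62)
a=env.grab_frame('wrist'); cv2.imwrite('pics/w26.png',a)
"
```

```text
t 32.9 pos [ 0.4841 -0.3623  0.0242] xang -62.1 tilt 1.92 F [0.36 1.64 0.47] T [ 0.09 -0.04 -0.04] open 0.0384
shift cm in tool [-0.03 -0.   -0.18]
turn -0.001
```

View pics/w26.png

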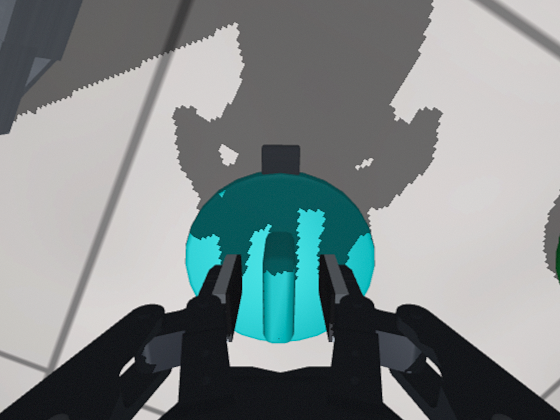

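Request:
servo_tool --plan '[[[0, 0, 0, -0.2, 0], [0, 0, 0, 0, 0], [0, 0, 0, 0, 0], [0, 0, 0, 0, 0], [0, 0, 0, 0, 0], [0, 0, 0, 0, 0]]]' --force 80

```text
time_s: 33.55
tool_pos: [0.4851, -0.3629, 0.0285]
eef_rot: [0.857, -0.516, -0.012, 0.011]
ft_force: [-0.7, 0.2, -1.7]
opening: 0.0124
```

Request:
servo_tool --plan '[[[0, 0, 0, -0.5, 0], [0, 0, 0, -1, 0], [0, 0, 0, -1.5, 0], [0, 0, 0, -1.5, 0], [0, 0, 0, -1.5, 0], [0, 0, 0, -1.5, 0], [0, 0, 0, -1.5, 0], [0, 0, 0, -1.5, 0], [0, 0, 0, -1.5, 0], [0, 0, 0, -1.5, 0], [0, 0, 0, -1.5, 0], [0, 0, 0, -0.5, 0], [0, 0, 0, 0, 0], [0, 0, 0, 0, 0]]]'

```text
time_s: 34.95
tool_pos: [0.492, -0.3618, 0.206]
eef_rot: [0.857, -0.515, -0.005, 0.011]
ft_force: [-0.3, -0.5, -1.3]
opening: 0.0127
```

```bash
python3 -c "
from h import *
o,M=state(); print(M[:,2])
a=env.grab_frame('wrist'); cv2.imwrite('pics/w27.png',a)
a=env.grab_frame('scene'); cv2.imwrite('pics/s27.png',a)
"
```

```text
t 34.95 pos [ 0.492  -0.3618  0.206 ] xang -62.0 tilt 1.41 F [-0.26 -0.46 -1.29] T [ 0.01 -0.    0.  ] open 0.0127
[-0.02071885 -0.01340909 -0.99969542]
```

View pics/w27.png

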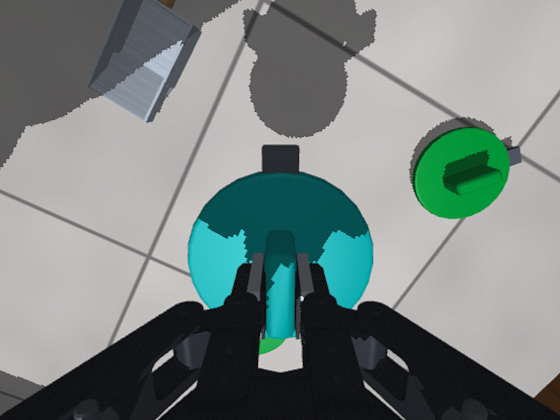

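View pics/s27.png

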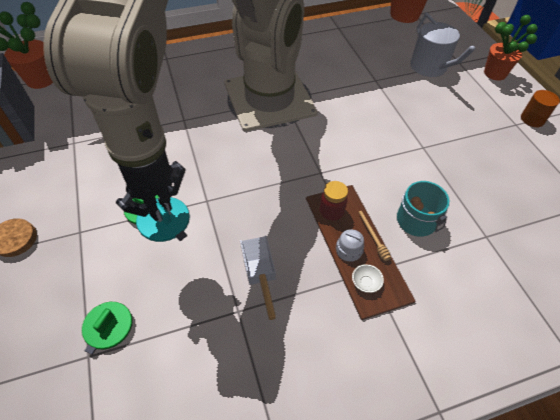

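Request:
servo_tool --plan '[[[0, 0, 0, 0, 0.09], [0, 0, 0, 0, 0.09], [0, 0, 0, 0, 0.08], [0, -1, -0.3, 0, 0], [0, -2, -0.6, 0, 0], [0, -2.5, -0.8, 0, 0], [0, -2.5, -0.8, 0, 0], [0, -2.5, -0.8, 0, 0], [0, -2.5, -0.8, 0, 0], [0, -2.5, -0.8, 0, 0], [0, -2.5, -0.8, 0, 0], [0, -2.5, -0.8, 0, 0], [0, -2.5, -0.8, 0, 0], [0, -2.5, -0.8, 0, 0], [0, -2, -0.6, 0, 0], [0, -1, -0.3, 0, 0], [0, 0, 0, 0, 0]]]'

```text
time_s: 36.75
tool_pos: [0.507, -0.0407, 0.1922]
eef_rot: [0.792, -0.61, -0.012, 0.014]
ft_force: [-0.1, -1.1, -2.3]
opening: 0.0125
```

```bash
python3 -c "
from h import *
go([.541,.209,.2],-77)"
```

```text
t 36.75 pos [ 0.507  -0.0407  0.1922] xang -75.2 tilt 2.11 F [-0.14 -1.09 -2.33] T [ 0.02 -0.09 -0.03] open 0.0125
shift cm in tool [-23.27  -9.65  -1.07]
turn 0.032
```

Request:
servo_tool --plan '[[[0, -1, -0.4, -0.3, 0], [0, -2, -0.8, -0.3, 0], [0, -2.5, -1, -0.2, 0], [0, -2.5, -1, -0.2, 0], [0, -2.5, -1, -0.1, 0], [0, -2.5, -1, 0, 0], [0, -2.5, -1, 0, 0], [0, -2.5, -1, 0, 0], [0, -2.5, -1, 0, 0], [0, -1.7, -0.8, 0, 0], [0, -0.8, -0.4, 0, 0], [0, 0, 0, 0, 0], [0, 0, 0, 0, 0]]]'

```text
time_s: 38.05
tool_pos: [0.5443, 0.2052, 0.2004]
eef_rot: [0.788, -0.616, -0.012, 0.015]
ft_force: [-0.5, -1.0, -3.2]
opening: 0.0125
```

```bash
python3 -c "
from h import *
go([.541,.209,.2],-77)
a=env.grab_frame('wrist'); cv2.imwrite('pics/w29.png',a)
a=env.grab_frame('scene'); cv2.imwrite('pics/s29.png',a)
a=env.grab_frame('top'); cv2.imwrite('pics/t29.png',a)
"
```

```text
t 38.05 pos [0.5443 0.2052 0.2004] xang -76.0 tilt 2.2 F [-0.54 -1.02 -3.23] T [-0.04 -0.1  -0.01] open 0.0125
shift cm in tool [-0.45  0.23  0.05]
turn 0.018
```

View pics/w29.png

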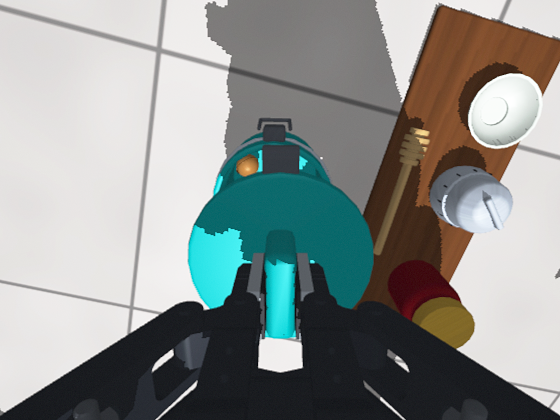

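View pics/s29.png

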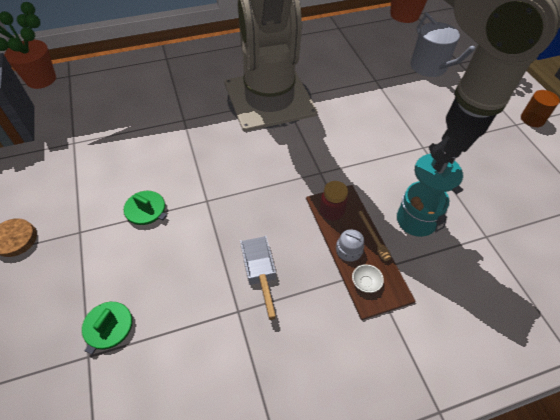

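Run:
```python
from h import *
from scipy.optimize import least_squares
from scipy.ndimage import map_coordinates
# rim outer-edge fit: maximise |radial gradient| of brightness/saturation on projected circle
for cn,f in (('top','pics/top0.png'),('scene','pics/s17.png'),('scene','pics/s27.png')):
    c=cam(cn); im=cv2.imread(f).astype(float)
    sat=(im.max(2)-im[:,:,2])  # turquoise: high minus red
    ang=np.linspace(0,2*np.pi,180,endpoint=False)
    def samp(x,y,r,z=.095):
        uv=np.array([proj(c,[x+r*np.cos(t),y+r*np.sin(t),z]) for t in ang])
        return np.array([map_coordinates(im[:,:,k],[uv[:,1],uv[:,0]],order=1) for k in range(3)])
    best=[]
    for x in np.arange(.528,.555,.0015):
        for y in np.arange(.197,.222,.0015):
            m=samp(x,y,.0475); g=m[1]+m[0]-m[2]*2  # bright turquoise rim
            i=samp(x,y,.041); gi=i[1]+i[0]-2*i[2]
            best.append((np.mean(g)-0.5*np.mean(gi),x,y))
    best.sort(reverse=True); print(cn,np.round(best[:4],4))
```

```text
top [[74.1551  0.54    0.209 ]
 [69.3203  0.54    0.2105]
 [68.984   0.5415  0.209 ]
 [66.4449  0.54    0.2075]]
scene [[158.4624   0.5415   0.2105]
 [144.0127   0.5415   0.209 ]
 [143.3675   0.543    0.2105]
 [139.3327   0.5415   0.212 ]]
scene [[163.6107   0.5415   0.2105]
 [148.8967   0.5415   0.209 ]
 [148.1561   0.543    0.2105]
 [143.8345   0.5415   0.212 ]]
```

```bash
python3 - <<'E'
from h import *
from scipy.ndimage import map_coordinates
ang=np.linspace(0,2*np.pi,180,endpoint=False)
def search(cn,f,x0,y0,z,w=.014):
    c=cam(cn); im=cv2.imread(f).astype(float)
    G=im[:,:,1]+im[:,:,0]-2*im[:,:,2]
    def s(x,y,r):
        uv=np.array([proj(c,[x+r*np.cos(t),y+r*np.sin(t),z]) for t in ang]); return map_coordinates(G,[uv[:,1],uv[:,0]],order=1)
    b=[]
    for x in np.arange(x0-w,x0+w,.0015):
        for y in np.arange(y0-w,y0+w,.0015):
            d=s(x,y,.046)-s(x,y,.054); b.append((np.mean(np.clip(d,-30,60)),x,y))
    b.sort(reverse=True); print(cn,f,np.round(b[:3],4))
search('top','pics/top0.png',.483,-.361,.02); search('scene','pics/scene0.png',.483,-.361,.02)
search('scene','pics/s27.png',.492,-.362,.1975)
search('scene','pics/s29.png',.5443,.2052,.192)
o,M=state(); print('toolz',M[:,2])
E
python3 - <<'E'
import cv2
a=cv2.imread('pics/s29.png')[140:250,380:490];cv2.imwrite('pics/s29c.png',cv2.resize(a,(600,600),interpolation=2))
E
```

```text
top pics/top0.png [[60.      0.4855 -0.363 ]
 [60.      0.484  -0.36  ]
 [60.      0.484  -0.3615]]
scene pics/scene0.png [[60.      0.4885 -0.363 ]
 [60.      0.487  -0.36  ]
 [60.      0.487  -0.3615]]
scene pics/s27.png [[45.8306  0.4945 -0.361 ]
 [45.7866  0.4945 -0.3625]
 [45.6221  0.4945 -0.364 ]]
scene pics/s29.png [[41.5573  0.5438  0.2047]
 [41.0166  0.5438  0.2062]
 [40.9994  0.5453  0.2047]]
t 38.2 pos [0.5443 0.2049 0.2006] xang -76.0 tilt 2.19 F [ 0.67 -0.55 -1.67] T [ 0.04 -0.09  0.02] open 0.0128
toolz [-0.0370587  -0.00916511 -0.99927106]
```

View pics/s29c.png

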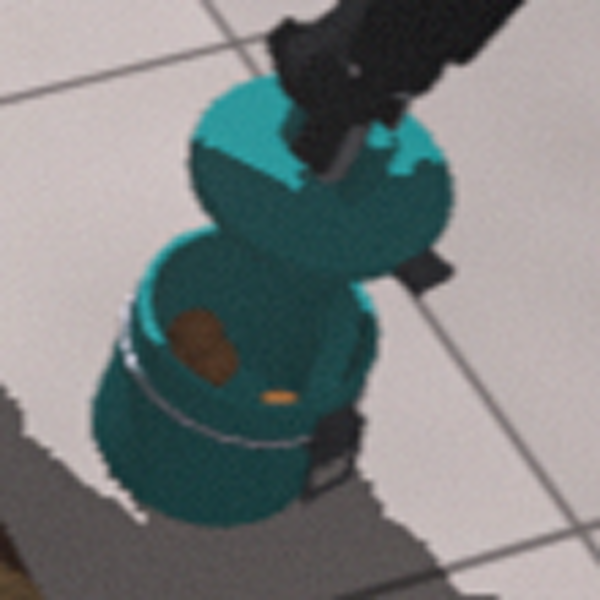

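Request:
servo_tool --plan '[[[0, -0.3, 0, 0.5, 0], [0, -0.25, 0, 1, 0], [0, 0, 0, 1, 0], [0, 0, 0, 1, 0], [0, 0, 0, 0.5, 0], [0, 0, 0, 0, 0], [0, 0, 0, 0, 0]]]'

```text
time_s: 38.9
tool_pos: [0.5409, 0.2077, 0.1559]
eef_rot: [0.787, -0.617, -0.012, 0.016]
ft_force: [0.4, -0.6, -2.2]
opening: 0.0128
```

```bash
python3 -c "
from h import *
go([.541,.2098,.1375],-77)"
```

```text
t 38.9 pos [0.5409 0.2077 0.1559] xang -76.2 tilt 2.29 F [ 0.43 -0.65 -2.22] T [-0.01 -0.1   0.01] open 0.0128
shift cm in tool [-0.2  -0.14  1.84]
turn 0.014
```

Request:
servo_tool --plan '[[[0, -0.1, -0.1, 0.5, 0], [0, -0.1, 0, 0.5, 0], [0, 0, 0, 0.4, 0], [0, 0, 0, 0.2, 0], [0, 0, 0, 0, 0], [0, 0, 0, 0, 0]]]'

```text
time_s: 39.5
tool_pos: [0.5412, 0.2103, 0.1392]
eef_rot: [0.787, -0.617, -0.012, 0.016]
ft_force: [-1.0, 0.3, -1.4]
opening: 0.0123
```

```bash
python3 -c "
from h import *
go([.541,.2098,.1375],-77)
for c in ('wrist','scene','top'): cv2.imwrite(f'pics/{c}31.png',env.grab_frame(c))
for n in ('lid_tongue','jar_latch'): print(n,[(d['score'],d['uv']) for d in env.pinpoint('scene',n)])
a=cv2.imread('pics/scene31.png')[140:250,380:490];cv2.imwrite('pics/s31c.png',cv2.resize(a,(600,600),interpolation=2))
"
```

```text
t 39.5 pos [0.5412 0.2103 0.1392] xang -76.2 tilt 2.22 F [-1.02  0.32 -1.44] T [-0.02 -0.09  0.03] open 0.0123
shift cm in tool [0.04 0.03 0.18]
turn 0.014
lid_tongue [(0.76, [447.7, 204.1]), (0.59, [161.8, 214.6]), (0.59, [91.1, 351.9]), (0.37, [267.1, 295.3])]
jar_latch [(0.69, [440.8, 215.9])]
```

View pics/s31c.png

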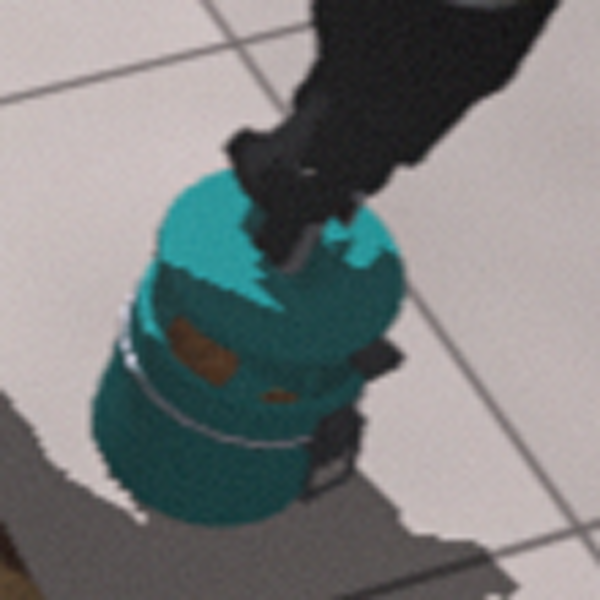

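View pics/wrist31.png

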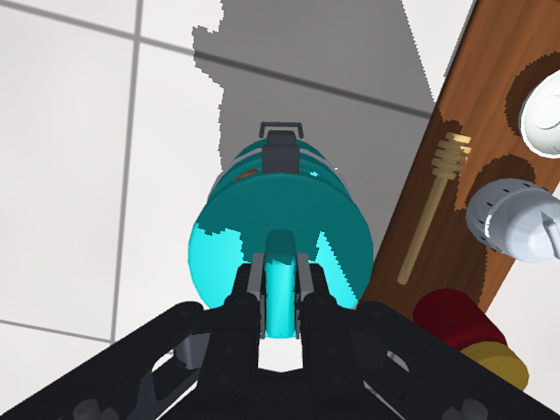

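View pics/scene31.png

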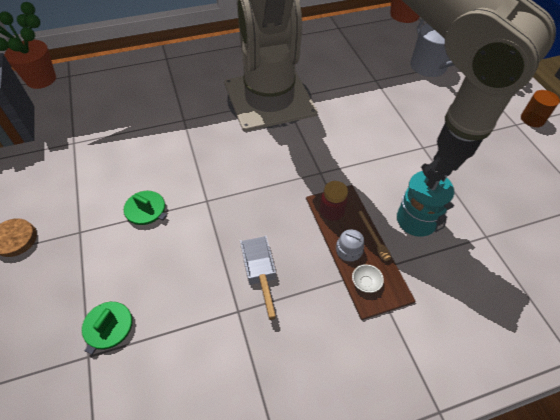

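Run:
```python
from h import *
cs=cam('scene'); 
for z in (.115,.1257,.135): print(z,proj(cs,[.5954,.2237,z]))
print('latch',proj(cs,[.541+.056*np.cos(np.radians(13.8)),.2098+.056*np.sin(np.radians(13.8)),.086]))
from scipy.ndimage import map_coordinates
ang=np.linspace(0,2*np.pi,180,endpoint=False)
im=cv2.imread('pics/scene31.png').astype(float); G=im.sum(2)
best=[]
# lid-disc upper outline vs height: use points on far/side arcs only
state()
# walnut-coloured blobs
for f in ('pics/t17.png',):pass
for f in ('pics/top31.png','pics/scene31.png'):
    i=cv2.cvtColor(cv2.imread(f),cv2.COLOR_BGR2HSV); m=cv2.inRange(i,(5,110,70),(16,255,255))
    n,l,s,c=cv2.connectedComponentsWithStats(m)
    print(f,[(np.round(c[k]).tolist(),int(s[k,4])) for k in range(1,n) if 8<s[k,4]<400])
```

```text
0.115 [447.28064724 208.91530859]
0.1257 [448.93544611 206.03518881]
0.135 [450.39953852 203.48698698]
latch [442.7324686  216.50951863]
t 39.75 pos [0.5413 0.2102 0.1394] xang -76.2 tilt 2.2 F [ 0.21 -0.15 -1.78] T [ 0.02 -0.08 -0.03] open 0.0125
pics/top31.png [([227.0, 147.0], 18), ([225.0, 154.0], 12), ([227.0, 170.0], 101), ([243.0, 171.0], 13), ([228.0, 186.0], 9), ([250.0, 212.0], 185), ([3.0, 274.0], 152), ([540.0, 411.0], 169)]
pics/scene31.png [([346.0, 11.0], 360), ([407.0, 16.0], 132), ([14.0, 69.0], 11), ([27.0, 77.0], 13), ([35.0, 86.0], 25), ([545.0, 98.0], 365), ([344.0, 198.0], 10), ([418.0, 205.0], 37), ([379.0, 245.0], 138), ([264.0, 279.0], 18), ([263.0, 288.0], 20), ([268.0, 292.0], 15), ([271.0, 303.0], 10), ([273.0, 313.0], 15)]
```

View pics/top31.png

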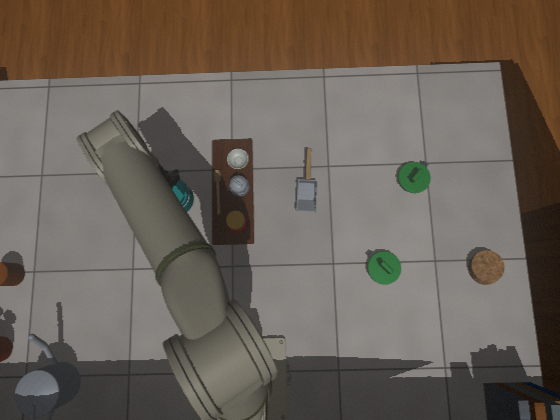

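Request:
servo_tool --plan '[[[0, 0, 0, 0.3, 0], [0, 0, 0, 0.2, 0], [0, 0, 0, 0, 0], [0, 0, 0, 0, 0], [0, 0, 0, 0, 0], [0, 0, 0, 0, 0]]]'

```text
time_s: 40.35
tool_pos: [0.5411, 0.2102, 0.134]
eef_rot: [0.787, -0.617, -0.011, 0.015]
ft_force: [-0.4, -0.3, -1.7]
opening: 0.0126
```

```bash
python3 -c "
from h import *
go([.541,.2098,.1355],-77)
o=env.get_obs(); print(np.abs(o['joint_velocities']).max())
a=env.grab_frame('scene')[140:250,380:490];cv2.imwrite('pics/s32c.png',cv2.resize(a,(600,600),interpolation=2))
cv2.imwrite('pics/w32.png',env.grab_frame('wrist'))"
```

```text
t 40.35 pos [0.5411 0.2102 0.134 ] xang -76.2 tilt 2.19 F [-0.36 -0.35 -1.73] T [-0.01 -0.04 -0.02] open 0.0126
shift cm in tool [ 0.03  0.03 -0.15]
turn 0.014
0.0013677296068007033
```

View pics/s32c.png

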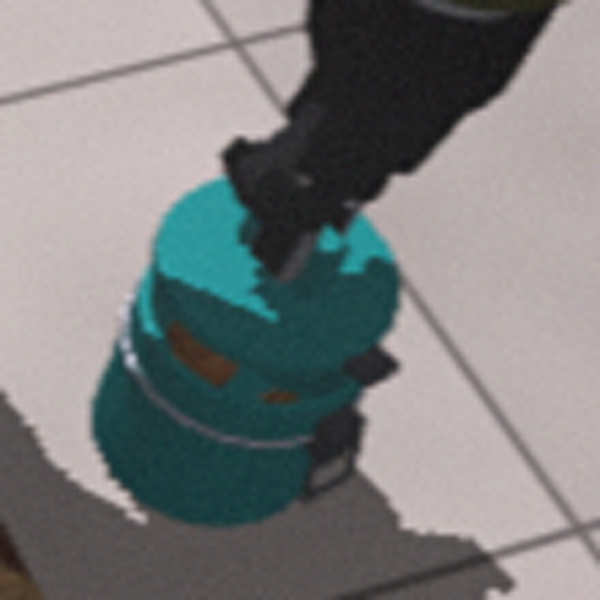

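The lid is still, about 1 cm above the mouth, with its tongue over the latch and a visible gap. I'm handing in.

```bash
python3 -c "
from cell import env
print(env.sign_off())"
```

```text
the job is handed in; nothing more can be done
None
```

I poured the walnuts into the jar, stood the empty scoop back on the sill, and handed in at about 40 s still holding the lid over the jar. No verdict came back.

**What I did:**
- **Scoop:** The moves cannot tilt the tool. I held the end of the handle lightly, so the scoop could pivot with its ramp resting on the jar's rim. Raising the handle then tipped it to about 65°. I let it back down on the sill the same way and released it. The wrist view showed it upright and empty.
- **Lid:** I gripped the turquoise lid by its bar and carried it over the board at about 16 cm. Nothing on the board looked moved in the final pictures.

**Last checks before hand-in:**
- **Height:** the cork is about 10–14 mm above the rim.
- **Centring:** the tool was within 1 mm of the fitted jar centre, and an earlier fit put the lid within about 1 mm of the tool.
- **Direction:** the tongue is within about 2° of the latch direction.
- **Level:** the tool is tilted 2.2°. The lid was gripped with the tool at about 1.9°, so its own tilt should be no more than that.
- **Contact:** the arm is still, and a gap shows between lid and jar.

**Not confirmed:**
- **Fourth walnut:** I could see only three walnuts in the jar. I take the fourth to be hidden behind the wall, because the scoop is empty and no stray walnut showed in the scene or top pictures.
- **Lid height:** one tongue reading put the lid 2–3 mm higher than the tool reading did. Both are within the allowed range.

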